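Unlock, load and close the colour kiln

TASK

Load the cold colour kiln. First take the paddle off the lid's runway and lay it flat on the wooden tool board, and draw the lock pin and park it upright in the side notch, shank pushed to the closed end and collar down on the bracket; then slide the lid fully open, put every colour puck that is on the slab flat on the chamber floor, none on top of another, and slide the lid fully shut. Leave the pin parked in the notch, and do not disturb the jar, the brush or the tin.

Things in the scene. Friction and masses are not known exactly. Their poses are not given: they have to be found in the camera images.
- kiln: Fixed cold steel kiln with orange corners, 234 x 174 mm outside, rim 100 mm high, walls 22 mm; origin under its middle, at table height. x points away from the robot, z up; lock and notch are on its front (-x). The lid slides towards +y over a dark runway shelf (220 x 150 mm, top 99 mm above the table).
- chamber_floor (a point): Centre of the kiln's chamber floor, 46 mm above the table, axes as the kiln's. The chamber is 190 mm along x, 130 mm along y; the rim is 54 mm above this point.
- lid (a joint): Sliding aluminium lid, 226 x 166 x 10 mm, underside 101 mm above the table. Value in m towards the kiln's +y: 0 shut, 0.150 fully open (end stop; chamber clear). About 2 N of friction; it stays where it is left. The lock pin passes through a red lug on its front edge.
- lid_handle (a point): Middle of the lid's dark wooden handle, an upright fin on the lid's centre: 60 mm long along the kiln's x, 14 mm thick along the slide direction, 36 mm above the lid; this point is 16 mm below its top, 131 mm above the table. Moves with the lid.
- bore (a point): Mouth of the vertical 14 mm bore in the red lock block on the kiln's front, 99 mm above the table. The pin starts here, through the lid's lug (14 mm hole, lug top 111 mm above the table).
- pin_collar (a point): Loose lock pin (100 g): centre of the underside of its brass collar (26 mm wide, 5 mm thick). Below it the steel shank, 12 mm diameter, 50 mm long, tapered tip; above it the red handle. z is up along the pin. At the start the collar rests on the lug, the shank in lug and bore: it must rise more than 50 mm to come out.
- pin_grip (a point): Centre of the pin's red handle, 26 mm above the collar's underside: an upright block 42 mm long along its own x, 14 mm thick along its own y, 28 mm tall.
- notch (a point): Seat for the pin's axis in the yellow bracket on the kiln's front, level with the top of its plate (10 mm thick, top 111 mm above the table). The 15 mm wide U-notch is open at -x (20 mm from here) and from above; its closed end is 7.5 mm to +x. Parked, the shank hangs through it and the collar rests on the plate. Axes as the kiln's.
- paddle_grip (a point): Loose graphite paddle (150 g, 190 mm long) lying in the lid's way on the runway. This point is near its centre of mass, by the brass ferrule, 9 mm above its underside. The wooden handle, 24 mm wide, 18 mm thick, runs 108 mm along -x; the black head, 58 mm wide, 14 mm thick, lies 18 to 82 mm along +x. z is up.
- board_top (a point): Centre of the top of the fixed dark wooden tool board, 260 mm along its x, 150 mm along its y, top 12 mm above the table.
- slab_top (a point): Centre of the top of the fixed terracotta slab on which the pucks wait, 220 mm along x, 210 mm along y, top 6 mm above the table.
- puck1_center (a point): Centre of a loose amber glass colour puck: a solid disc 32 mm in diameter, 30 mm tall, 60 g, standing on its flat end on the slab. Two to four of the four pucks are there in a run; absent ones read None.
- puck2_center (a point): Centre of a loose green glass colour puck: a solid disc 32 mm in diameter, 30 mm tall, 60 g, standing on its flat end on the slab. Two to four of the four pucks are there in a run; absent ones read None.
- puck3_center (a point): Centre of a loose opaque blue colour puck: a solid disc 32 mm in diameter, 30 mm tall, 60 g, standing on its flat end on the slab. Two to four of the four pucks are there in a run; absent ones read None.
- puck4_center (a point): Centre of a loose opaque red colour puck: a solid disc 32 mm in diameter, 30 mm tall, 60 g, standing on its flat end on the slab. Two to four of the four pucks are there in a run; absent ones read None.
- jar_center (a point): Middle of a closed jar (60 mm diameter, 90 mm tall), a bystander; not part of the job.
- brush_grip (a point): Handle of a brush lying on the bench, a bystander; not part of the job.
- tin_center (a point): Middle of a yellow-labelled tin (66 mm diameter, 70 mm tall), a bystander; not part of the job.
Not all that is in view belongs to the job. Leave any purple or turquoise look-alike of the part that bears paddle_grip alone.

How it is judged:
On the way, in this order (a step that is already met when the one before it is completed fails the run):
1. with the lid still shut, the paddle lies flat on the tool board and the pin is parked in the notch (horizontal distance between pin_collar and notch below 0.007 m and z of pin_collar in the frame of notch between -0.004 and 0.004 m and angle between each of pin_collar, paddle_grip's own z axis and vertical below 0.12 rad and x of paddle_grip in the frame of board_top between -0.13 and 0.13 m and y of paddle_grip in the frame of board_top between -0.075 and 0.075 m and z of paddle_grip in the frame of board_top between 0.003 and 0.016 m and value of joint lid below 0.012 m), for 0.2 s.
2. the lid is slid open (value of joint lid above 0.135 m), for 0.2 s.
3. every puck present is on the chamber floor, the lid still open (x of puck1_center in the frame of chamber_floor between -0.095 and 0.095 m and y of puck1_center in the frame of chamber_floor between -0.065 and 0.065 m and z of puck1_center in the frame of chamber_floor between 0.005 and 0.026 m and x of puck2_center in the frame of chamber_floor between -0.095 and 0.095 m and y of puck2_center in the frame of chamber_floor between -0.065 and 0.065 m and z of puck2_center in the frame of chamber_floor between 0.005 and 0.026 m and x of puck3_center in the frame of chamber_floor between -0.095 and 0.095 m and y of puck3_center in the frame of chamber_floor between -0.065 and 0.065 m and z of puck3_center in the frame of chamber_floor between 0.005 and 0.026 m and x of puck4_center in the frame of chamber_floor between -0.095 and 0.095 m and y of puck4_center in the frame of chamber_floor between -0.065 and 0.065 m and z of puck4_center in the frame of chamber_floor between 0.005 and 0.026 m and value of joint lid above 0.1 m), for 0.2 s.
4. the lid is slid shut (value of joint lid below 0.006 m), for 0.2 s.
At the end, for the whole second after the job is handed in: Lid within 6 mm of shut; each puck in the chamber, centre 5-26 mm above its floor; pin upright (0.12 rad) in the notch, axis within 7 mm of the seat, collar within 4 mm of the plate; paddle flat on the board, its grip point over it; all at rest (horizontal distance between pin_collar and notch below 0.007 m and z of pin_collar in the frame of notch between -0.004 and 0.004 m and angle between each of pin_collar, paddle_grip's own z axis and vertical below 0.12 rad and x of paddle_grip in the frame of board_top between -0.13 and 0.13 m and y of paddle_grip in the frame of board_top between -0.075 and 0.075 m and z of paddle_grip in the frame of board_top between 0.003 and 0.016 m and x of puck1_center in the frame of chamber_floor between -0.095 and 0.095 m and y of puck1_center in the frame of chamber_floor between -0.065 and 0.065 m and z of puck1_center in the frame of chamber_floor between 0.005 and 0.026 m and x of puck2_center in the frame of chamber_floor between -0.095 and 0.095 m and y of puck2_center in the frame of chamber_floor between -0.065 and 0.065 m and z of puck2_center in the frame of chamber_floor between 0.005 and 0.026 m and x of puck3_center in the frame of chamber_floor between -0.095 and 0.095 m and y of puck3_center in the frame of chamber_floor between -0.065 and 0.065 m and z of puck3_center in the frame of chamber_floor between 0.005 and 0.026 m and x of puck4_center in the frame of chamber_floor between -0.095 and 0.095 m and y of puck4_center in the frame of chamber_floor between -0.065 and 0.065 m and z of puck4_center in the frame of chamber_floor between 0.005 and 0.026 m and value of joint lid below 0.006 m and linear speed of each of pin, paddle, puck1, puck2, puck3, puck4 below 0.03 m/s); the robot touches nothing.
It fails at once if a bystander (jar, brush or tin) is moved more than 3 cm (distance of any of jar_center, brush_grip, tin_center from where it was at the start of the episode above 0.03 m).
Of puck1, puck2, puck3, puck4 only 2 to 4 are there at a start; the rules pass over those that are not, and their reading is None.
At some moment in a run one of puck1, puck2, puck3, puck4 may be knocked a few centimetres aside while the robot is not near it.
It also fails if it takes over 210 s, if anything falls off the work surface, if the arm or the gripper's body presses on something with over 40 N, if the wrist force passes 120 N, or if a joint passes its speed limit or range.

ROBOT

A 6-joint arm with a two-finger parallel gripper is mounted at the origin on the work surface. World frame = base frame: x ahead of the robot, y to its left, z up, the work surface at z = 0. Lengths are in m, angles in rad, forces in N, time in s.
With the tool pointing down it reaches from about 0.375 to 0.975 m from the base axis. Payload 3.8 kg.
Tool frame: the origin (TCP) lies midway between the tips of the shut fingers; the grasp point (between the pads) lies 19 mm behind it; z points along the fingers, y is the direction in which the jaws open and shut (so a half turn about z gives the same grasp; the last joint's range is limited). The gripper opens to 88 mm and grips with 3 to 60 N. Pads are 18 mm wide; open, the fingers measure 123 mm over their backs; the gripper's body (75 mm by 187 mm) begins 45 mm behind the grasp point.
Start: joints at [1.17, 0.264, 1.604, -0, 1.274, -0.037], TCP at [0.24, 0.631, 0.239] pointing down, gripper open.
Joint ranges: [-2.63, 2.63], [-0.94, 2.18], [0.31, 2.57], [-1.31, 4.45], [0, 2.66], [-2.55, 2.55]. Speed limits (rad/s): [2.57, 2.57, 3.14, 3.14, 3.14, 3.14].

INTERFACE

Orientations are given as [roll, pitch, yaw] about the fixed x, y, z axes, in that order (R = Rz(yaw) Ry(pitch) Rx(roll)).
In Python, from workcell import get_state, camera, hand_in, spot_in, trace gives the robot as it stands.
- The arm moves only by the tool drive_tool, never from a script. Its argument "motion" is a list of rows, each an object of numbers: "dx", "dy", "dz": the shift along the tool's x, y, z in cm; "twist": the turn about the tool's z in degrees; "hand": the gripper's target within -1 to 1 (fully open at 1, half-way at 0, shut at -1). In form: [{"dx": .., "dy": .., "dz": .., "twist": .., "hand": ..}, ...]. A call has 1 to 8 rows; each row shifts and turns the commanded pose from where the row before left it, along the tool's axes as they then stand; what a row does not reach is not made up. A row lasts 1/10 s, in which the tool goes at most 50 mm and 8.59 degrees, less where a joint would pass 70% of its speed; a pose out of reach is approached as far as the arm can. A call is refused whole if a number of a shift passes 5 or a number of a turn 8.59, either way. A call with a gripper value outside its range is refused whole. The fingers move at their own pace and stop on an object; "grip_force" is the grip in N (left out, the last holds). Time passes only in rows, so rows that do not move let the fingers close. It gives the time, the measured TCP pose, the force and the opening at its end, in the units of the state.
- get_state(): the state, without advancing time (a new reading comes with each control period).
- camera(name): name is "side" or "top" or "wrist"; returns a dict with "color" (384x512x3 uint8, blue, green, red), "intrinsics" (3x3 intrinsics, pixels), "dist_coeffs" ([k1, k2, p1, p2, k3] as OpenCV has them; the pictures are not rectified), "R" (3x3) and "t" (3): a world point X has camera coordinates R X + t. Camera axes: x right, y down, z forward; pixel columns grow to the right and rows downward; lengths in m; the calibration is good to about 2 mm. A picture is of the moment at which its call begins. There is no depth.
- hand_in(): hands the job in, once; it reports no verdict.
Trained networks look in the newest picture that a camera, given by its name, has taken for a name from the list of things; names that differ only in an ending like _2 or _b are one class to them, and where a whole thing is asked for, a point or a joint stands for the part that bears it (a point fixed in the world has none). Each returns a list of dicts, best first, with "score" (0 to 1); they miss things now and then, are a little off and sometimes report something else, mostly with a low value. They report only what shows in the picture. A call takes as long as a camera call. They do not tell look-alikes from the thing itself.
- spot_in(camera, label): "location" ([x, y, z] in m, in the coordinates of the camera as it stood for that picture, good to about 4 mm: the middle of the surface that is visible of it).
- trace(camera, label): "mask" (384x512 bool, what is visible of it).
The state is a dict: "time_s": time; "q": joint angles; "dq": joint speeds; "effort": joint torques, N m; "tool_pos": TCP position; "ee_rot": TCP orientation; "wrist_force": force on the tool from outside, world axes, zero at the start; "ft_torque": the same for the moment, N m; "grip_width": finger opening in m.
Only numpy, scipy, OpenCV 4.12 (cv2) and the standard library are available. Lean on these libraries where they do the work, as an engineer would, in place of code of your own. Each camera call takes 0.05 s, during which the arm holds its last target. There are 200 camera calls.

## Working session

There is one attempt and no reset: what is moved stays moved. The work goes in short steps, Python scripts to look and compute and a tool call to move; the robot and the scene stay as the last step left them, time stands still between calls to the robot, and variables do not carry over. Pictures are saved under pics/ and viewed, on a budget of 14 in all, crops included, one or two more only if the job needs it, and the job is handed in when it is done.

Besides the shell and the picture viewer there is one more tool, called after "Request:" as a command line: name --argument value ..., lists and objects as JSON in quotes. drive_tool: Moves the arm, as the interface text tells. Its arguments: {"type":"object","properties":{"motion":{"type":"array","items":{"type":"object","properties":{"dx":{"type":"number"},"dy":{"type":"number"},"dz":{"type":"number"},"twist":{"type":"number"},"hand":{"type":"number"}}}},"grip_force":{"type":"number"}},"required":["motion"]}

```bash
mkdir -p pics; ls
cat > h.py <<'E'
import numpy as np, cv2
from workcell import *
def w(cam,p): return cam["R"].T@(np.array(p)-cam["t"])
def ray(cam,uv,z):
    n=cv2.undistortPoints(np.array([[uv]],float),cam["intrinsics"],np.array(cam["dist_coeffs"]))[0,0]
    d=cam["R"].T@np.array([n[0],n[1],1]); c=-cam["R"].T@cam["t"]
    return c+d*(z-c[2])/d[2]
def px(cam,X):
    return cv2.projectPoints(np.array([X],float),cv2.Rodrigues(cam["R"])[0],np.array(cam["t"],float),cam["intrinsics"],np.array(cam["dist_coeffs"]))[0][0,0]
E
python3 - <<'E'
from h import *
s=get_state(); print({k:np.round(v,3) for k,v in s.items()})
im=[]
for c in("top","side"):
    d=camera(c); d={k:np.array(v) for k,v in d.items()}; im.append(d["color"])
    cv2.imwrite(f"pics/{c}0.png",d["color"])
    for l in "kiln lid lid_handle pin_grip pin_collar notch bore paddle_grip board_top slab_top puck1_center puck2_center puck3_center puck4_center jar_center brush_grip tin_center".split():
        try:
            for r in spot_in(c,l)[:3]:
                W=w(d,r["location"]); print(c,l,round(r["score"],2),W.round(3),px(d,W).round())
        except Exception as e: print(c,l,e)
E
```

```text
pics
{'time_s': np.float64(0.0), 'q': array([ 1.17 ,  0.265,  1.605, -0.   ,  1.274, -0.037]), 'dq': array([ 0.002,  0.   ,  0.001, -0.001, -0.001, -0.   ]), 'effort': array([-1.0000e-03, -5.0213e+01, -3.5686e+01,  7.2000e-02,  3.0000e-02,
       -0.0000e+00]), 'tool_pos': array([0.24 , 0.63 , 0.237]), 'ee_rot': array([-3.139, -0.   ,  2.778]), 'wrist_force': array([-0.402,  0.288,  0.936]), 'ft_torque': array([-0.009,  0.025, -0.036]), 'grip_width': np.float64(0.088)}
top kiln 0.62 [ 0.582 -0.001  0.11 ] [249. 163.]
top kiln 0.39 [ 0.578 -0.052  0.109] [265. 164.]
top lid 0.59 [ 0.581 -0.052  0.11 ] [265. 163.]
top lid_handle 0.75 [ 0.577 -0.052  0.111] [265. 164.]
top pin_grip 0.18 [ 0.557 -0.3    0.035] [337. 173.]
top pin_collar 0.54 [0.446 0.008 0.155] [247. 204.]
top pin_collar 0.52 [0.497 0.38  0.014] [137. 196.]
top notch 0.82 [ 0.581 -0.007  0.114] [251. 163.]
top notch 0.19 [ 0.519 -0.34   0.006] [348. 185.]
top bore 0.53 [0.36  0.176 0.019] [197. 235.]
top bore 0.47 [ 0.552 -0.295  0.035] [336. 175.]
top paddle_grip 0.97 [ 0.253 -0.3    0.015] [341. 264.]
top paddle_grip 0
[... 1377 characters left out ...]
 0.84 [0.608 0.096 0.115] [297. 164.]
side paddle_grip 0.73 [ 0.258 -0.311  0.013] [169. 320.]
side board_top 0.92 [0.502 0.371 0.01 ] [255. 133.]
side board_top 0.74 [ 0.581 -0.076  0.111] [295. 212.]
side slab_top 0.63 [0.451 0.003 0.141] [243. 184.]
side slab_top 0.61 [ 0.524 -0.352  0.007] [282. 331.]
side puck1_center 0.73 [ 0.48  -0.312  0.035] [262. 311.]
side puck2_center 0.49 [ 0.479 -0.391  0.038] [264. 343.]
side puck3_center 0.32 [ 0.577 -0.074  0.103] [293. 213.]
side puck4_center 0.45 [ 0.549 -0.307  0.035] [291. 308.]
side jar_center 0.83 [ 0.719 -0.274  0.07 ] [361. 283.]
side brush_grip 0.95 [0.361 0.157 0.021] [213. 176.]
side tin_center 0.79 [0.716 0.253 0.063] [323. 140.]
```

Run:
```python
import cv2
a=cv2.imread("pics/top0.png"); cv2.imwrite("pics/top_v.png",cv2.resize(a[90:310,100:400],(800,587),interpolation=cv2.INTER_CUBIC))
a=cv2.imread("pics/side0.png"); cv2.imwrite("pics/side_v.png",cv2.resize(a[90:380,130:510],(786,600),interpolation=cv2.INTER_CUBIC))
```

```text
(no output)
```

View pics/top_v.png

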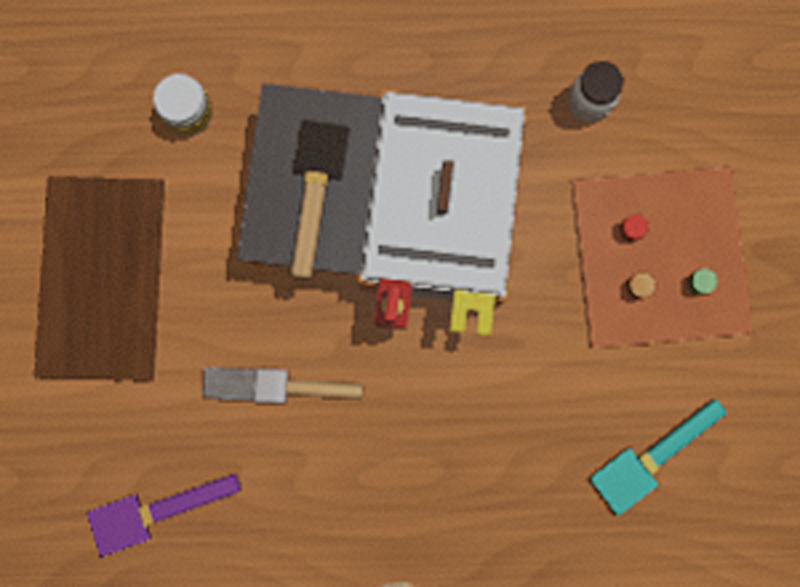

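View pics/side_v.png

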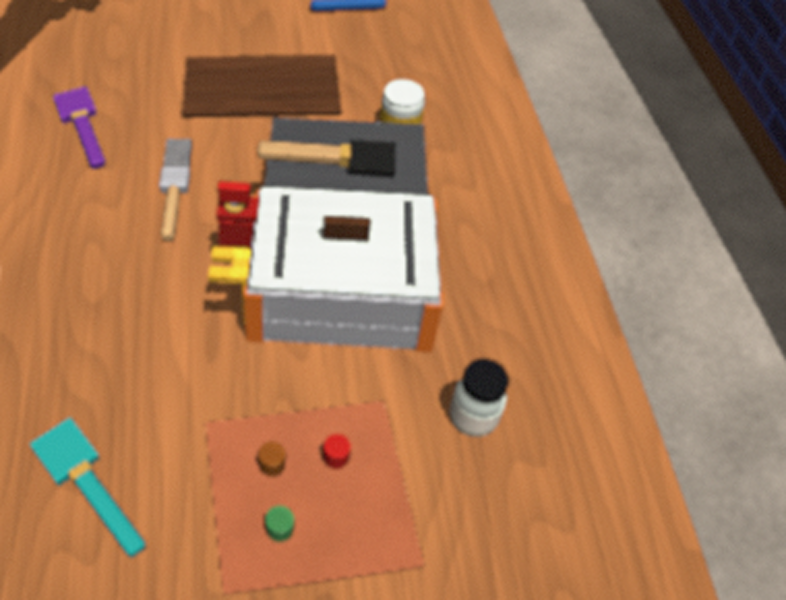

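The crops show three pucks on the slab: red at (635,228), amber at (641,286) and green at (705,282) in the top crop. There is no blue one. Three things look like the paddle: the purple one at (160,510), the turquoise one at (655,460), and the wood and black one at (315,180). Only the last lies on the runway with a wooden handle and black head, so it is the real one. The pin is in the red lock at (393,300) and the yellow notch is at (473,312).

Run:
```python
from h import *
d=camera("top")
def rect(cam,label,z,pick=0):
    for r in trace(cam,label)[:3]:
        m=r["mask"]; c,_=cv2.findContours(m.astype(np.uint8),0,1)
        c=max(c,key=cv2.contourArea)[:,0]
        P=np.array([ray(d,p,z)[:2] for p in c]).astype(np.float32)
        (cx,cy),(a,b),t=cv2.minAreaRect(P); print(cam,label,round(r["score"],2),m.sum(),np.round([cx,cy,a,b,t],3))
rect("top","lid",.111); rect("top","board_top",.012); rect("top","slab_top",.006); rect("top","paddle_grip",.115); rect("top","lid_handle",.145)
for n in (1,2,4): rect("top",f"puck{n}_center",.036)
rect("top","pin_grip",.14);rect("top","pin_collar",.14)
k=1/2.667
for n,uv,z in[("lid c1",(385,93),.111),("c2",(525,108),.111),("c3",(503,297),.111),("c4",(362,280),.111),("padend",(303,275),.115),("padhead",(325,122),.115),("ferr",(316,178),.115),("notchR",(487,333),.111),("notchL",(456,330),.111),("pin top",(393,300),.155)]:
    print(n,ray(d,(100+uv[0]*k,90+uv[1]*k),z).round(3))
w_=camera("wrist"); print("wristcam pos",(-np.array(w_["R"]).T@w_["t"]).round(3),np.array(w_["R"]).round(2).tolist(),np.array(w_["intrinsics"]).round().tolist())
```

```text
top lid 0.96 3752 [ 5.7500e-01 -5.5000e-02  1.7100e-01  2.5400e-01  8.1958e+01]
top lid 0.16 104 [ 4.6900e-01 -3.5800e-01  3.6000e-02  3.2000e-02  8.8807e+01]
top board_top 0.66 3477 [ 0.504  0.378  0.158  0.265 87.473]
top slab_top 0.94 3454 [ 0.517 -0.344  0.22   0.211  4.023]
top slab_top 0.26 84 [ 4.8200e-01 -3.8900e-01  2.9000e-02  3.7000e-02  4.2647e+01]
top paddle_grip 0.95 580 [ 0.273 -0.3    0.052  0.177 34.331]
top paddle_grip 0.67 654 [5.7800e-01 1.0000e-01 5.9000e-02 1.9000e-01 8.0227e+01]
top paddle_grip 0.65 638 [ 0.224  0.274  0.054  0.173 19.247]
top lid_handle 0.74 3687 [ 5.5200e-01 -5.1000e-02  1.6200e-01  2.7300e-01  8.1906e+01]
top lid_handle 0.37 6605 [5.6400e-01 2.0000e-02 3.1400e-01 2.7600e-01 8.1815e+01]
top puck1_center 0.54 86 [ 4.7500e-01 -3.0200e-01  3.1000e-02  3.4000e-02  4.2878e+01]
top puck1_center 0.3 6865 [5.8400e-01 2.0000e-02 3.4300e-01 3.0400e-01 8.1719e+01]
top puck4_center 0.49 83 [ 5.4900e-01 -2.9700e-01  3.1000e-02  3.1000e-02  8.7115e+01]
top pin_collar 0.64 78 [4.5100e-01 7.0000e-03 2.2000e-02 3.7000e-02 8.8821e+01]
lid c1 [0.708 0.012 0.111]
c2 [ 0.686 -0.158  0.111]
c3 [ 0.457 -0.123  0.111]
c4 [0.48  0.044 0.111]
padend [0.487 0.113 0.115]
padhead [0.673 0.085 0.115]
ferr [0.604 0.096 0.115]
notchR [ 0.414 -0.102  0.111]
notchL [ 0.419 -0.066  0.111]
pin top [0.451 0.008 0.155]
wristcam pos [0.173 0.657 0.385] [[0.36, 0.93, -0.0], [0.9, -0.34, 0.29], [0.27, -0.1, -0.96]] [[299.0, 0.0, 256.0], [0.0, 299.0, 189.0], [0.0, 0.0, 1.0]]
```

Request:
drive_tool --motion '[{"twist": -6.4,"dz": -2},{"twist": -6.4,"dz": -2},{"dx": -2.4,"dy": -3.75},{"dx": -2.4,"dy": -3.75},{"dx": -2.4,"dy": -3.75},{"dx": -2.4,"dy": -3.75},{"dx": -2.4,"dy": -3.75},{"dx": -2.4,"dy": -3.75}]'

```text
invalid input
```

Request:
drive_tool --motion '[{"dx": -2.4,"dy": -3.75,"dz": -0.3},{"dx": -2.4,"dy": -3.75,"dz": -0.3},{"dx": -2.4,"dy": -3.75,"dz": -0.3},{"dx": -2.4,"dy": -3.75,"dz": -0.3},{"dx": -2.4,"dy": -3.75},{"dx": -2.4,"dy": -3.75},{"dx": -2.4,"dy": -3.75},{}]'

```text
invalid input
```

Request:
drive_tool --motion '[{"dx": -2.4,"dy": -3.75},{"dx": -2.4,"dy": -3.75},{"dx": -2.4,"dy": -3.75},{},{},{}]'

```text
invalid input
```

```bash
cat >> h.py <<'E'
K0=np.array([0.583,-0.056]); KY=np.radians(-8.0)
def toK(p):
    c,s=np.cos(KY),np.sin(KY); v=np.array(p)[:2]-K0; return np.array([c*v[0]+s*v[1],-s*v[0]+c*v[1]])
E
python3 - <<'E'
from h import *
s=get_state(); print(s["tool_pos"].round(4) if hasattr(s["tool_pos"],'round') else s["tool_pos"],s["ee_rot"],toK(s["tool_pos"]))
d=camera("wrist"); np.savez("w1.npz",**{k:np.array(v) for k,v in d.items()})
cv2.imwrite("pics/w1.png",cv2.resize(d["color"],(800,600),interpolation=cv2.INTER_CUBIC))
for l in "lid_handle pin_grip pin_collar notch bore paddle_grip".split():
    for r in spot_in("wrist",l)[:2]:
        W=w(d,r["location"]); print(l,round(r["score"],2),W.round(4),toK(W).round(4),px(d,W).round())
E
```

```text
[0.2402 0.6308 0.2387] [-3.14158812e+00  1.76356769e-05  2.77778950e+00] [-0.43508051  0.63241855]
paddle_grip 0.72 [0.1991 0.3446 0.012 ] [-0.4359  0.3433] [ 46. 206.]
```

View pics/w1.png

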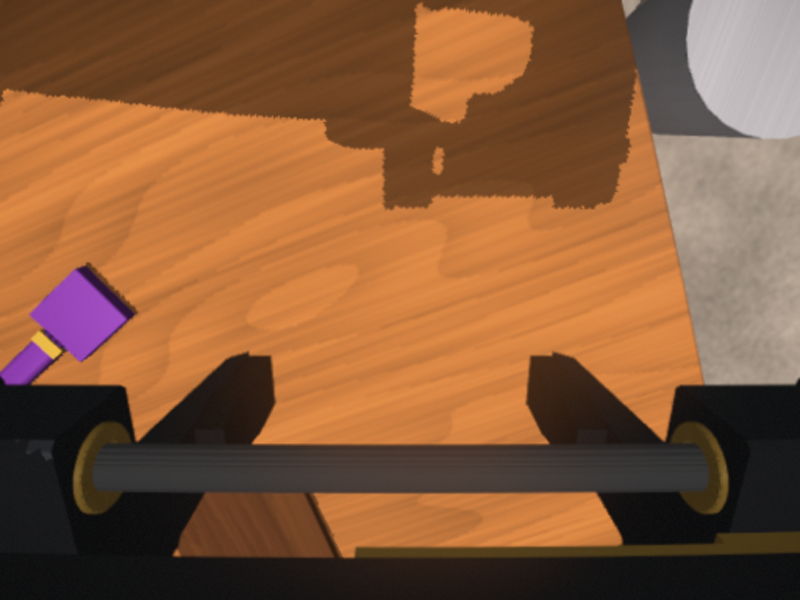

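Request:
drive_tool --motion '[{"dx": 0,"dy": 0,"dz": -2,"twist": -6.4,"hand": 1},{"dx": 0,"dy": 0,"dz": -2,"twist": -6.4,"hand": 1},{"dx": -2.7,"dy": -3.75,"dz": -0.3,"twist": 0,"hand": 1},{"dx": -2.7,"dy": -3.75,"dz": -0.3,"twist": 0,"hand": 1},{"dx": -2.7,"dy": -3.75,"dz": -0.3,"twist": 0,"hand": 1},{"dx": -2.7,"dy": -3.75,"dz": -0.3,"twist": 0,"hand": 1},{"dx": -2.7,"dy": -3.75,"dz": -0.3,"twist": 0,"hand": 1},{"dx": -2.7,"dy": -3.75,"dz": -0.3,"twist": 0,"hand": 1}]'

```text
time_s: 3.55
tool_pos: [0.3696, 0.3837, 0.297]
ee_rot: [3.141, 0.0, 3.002]
wrist_force: [0.8, -0.2, 0.1]
grip_width: 0.0881
```

Request:
drive_tool --motion '[{"dx": -2.7,"dy": -3.75,"dz": 0,"twist": 0,"hand": 1},{"dx": -2.7,"dy": -3.75,"dz": 0,"twist": 0,"hand": 1},{"dx": -2.7,"dy": -3.75,"dz": 0,"twist": 0,"hand": 1},{"dx": -2.7,"dy": -3.75,"dz": 0,"twist": 0,"hand": 1},{"dx": -2.7,"dy": -3.75,"dz": 0,"twist": 0,"hand": 1},{"dx": -2.7,"dy": -3.75,"dz": 0,"twist": 0,"hand": 1},{"dx": -2.7,"dy": -3.75,"dz": 0,"twist": 0,"hand": 1},{"dx": -2.7,"dy": -3.75,"dz": 0,"twist": 0,"hand": 1}]'

```text
time_s: 4.35
tool_pos: [0.5416, 0.0563, 0.2971]
ee_rot: [3.141, 0.001, 3.001]
wrist_force: [0.1, 0.0, 0.1]
grip_width: 0.0877
```

Request:
drive_tool --motion '[{"dx": -2.7,"dy": -3.75,"dz": 0,"twist": 0,"hand": 1},{"dx": -2.7,"dy": -3.75,"dz": 0,"twist": 0,"hand": 1},{"dx": 0,"dy": 0,"dz": 0,"twist": 0,"hand": 1},{"dx": 0,"dy": 0,"dz": 0,"twist": 0,"hand": 1}]'

```text
time_s: 4.75
tool_pos: [0.584, -0.0245, 0.2964]
ee_rot: [3.141, -0.001, 2.999]
wrist_force: [0.7, 0.9, -0.1]
grip_width: 0.0878
```

```bash
cat > look.py <<'E'
from h import *
import sys
n=sys.argv[1]
s=get_state(); print(s["time_s"],np.round(s["tool_pos"],4),np.round(s["ee_rot"],3),"K",toK(s["tool_pos"]).round(4))
d=camera("wrist"); np.savez(f"{n}.npz",**{k:np.array(v) for k,v in d.items()})
cv2.imwrite(f"pics/{n}.png",cv2.resize(d["color"],(800,600),interpolation=cv2.INTER_CUBIC))
for l in sys.argv[2:]:
    for r in spot_in("wrist",l)[:2]:
        W=w(d,r["location"]); print(l,round(r["score"],2),W.round(4),toK(W).round(4),px(d,W).round())
E
python3 look.py w2 lid_handle pin_grip pin_collar notch bore paddle_grip
```

```text
4.75 [ 0.584  -0.0245  0.2964] [ 3.141e+00 -1.000e-03  2.999e+00] K [-0.0034  0.0313]
lid_handle 0.84 [ 0.5638 -0.0501  0.1072] [-0.0198  0.0031] [231. 152.]
lid_handle 0.37 [ 0.5729 -0.009   0.1111] [-0.0166  0.0451] [268. 155.]
pin_grip 0.65 [0.4555 0.0077 0.1512] [-0.1351  0.0453] [272.  30.]
pin_collar 0.71 [0.4547 0.0105 0.1506] [-0.1363  0.048 ] [275.  29.]
notch 0.81 [ 0.5706 -0.0123  0.1105] [-0.0184  0.0415] [265. 153.]
bore 0.6 [ 0.5706 -0.0096  0.1117] [-0.0187  0.0442] [268. 153.]
bore 0.35 [0.4541 0.0115 0.1501] [-0.137   0.0489] [276.  28.]
paddle_grip 0.69 [0.606  0.0974 0.1108] [0.0015 0.1551] [365. 170.]
```

View pics/w2.png

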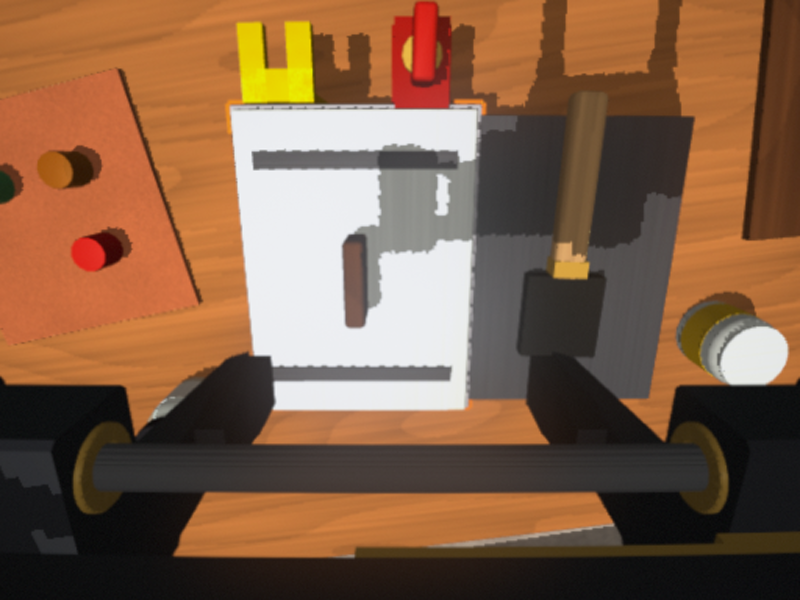

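```bash
cat > pt.py <<'E'
from h import *
import sys
d=dict(np.load(sys.argv[1]+".npz"))
for a in sys.argv[2:]:
    n,u,v,z=a.split(","); X=ray(d,(float(u)*.64,float(v)*.64),float(z)); print(n,X.round(4),toK(X).round(4))
E
python3 pt.py w2 lidA,231,108,.111 lidB,480,107,.111 lidC,253,410,.111 lidD,466,409,.111 finTopA,347,235,.147 finTopB,366,236,.147 finBotA,345,326,.147 finBotB,365,326,.147 notchL,265,68,.111 notchR,287,68,.111 openL,263,24,.111 openR,287,22,.111 plateL,237,24,.111 plateR,312,22,.111 pinend1,426,2,.151 pinend2,424,82,.151 pinL,413,40,.151 pinR,437,40,.151 padend,588,93,.117 ferL,553,258,.115 ferR,587,258,.115 headL,524,273,.113 headR,604,273,.113 headE,560,356,.113
```

```text
lidA [ 0.4655 -0.1215  0.111 ] [-0.1073 -0.0812]
lidB [0.4886 0.0426 0.111 ] [-0.1072  0.0845]
lidC [ 0.6887 -0.1589  0.111 ] [ 0.119  -0.0872]
lidD [0.7118 0.0104 0.111 ] [0.1183 0.0836]
finTopA [ 0.5553 -0.0547  0.147 ] [-0.0276 -0.0026]
finTopB [ 0.5576 -0.0428  0.147 ] [-0.0269  0.0095]
finBotA [ 0.6158 -0.0667  0.147 ] [ 0.034  -0.0061]
finBotB [ 0.6177 -0.0534  0.147 ] [0.034  0.0074]
notchL [ 0.4448 -0.0937  0.111 ] [-0.1316 -0.0565]
notchR [ 0.447  -0.0795  0.111 ] [-0.1314 -0.0422]
openL [ 0.4193 -0.0894  0.111 ] [-0.1575 -0.0558]
openR [ 0.4205 -0.074   0.111 ] [-0.1585 -0.0404]
plateL [ 0.4168 -0.1059  0.111 ] [-0.1577 -0.0725]
plateR [ 0.4228 -0.0582  0.111 ] [-0.1583 -0.0245]
pinend1 [0.4329 0.0114 0.151 ] [-0.1581  0.0459]
pinend2 [0.4736 0.005  0.151 ] [-0.1169  0.0452]
pinL [0.4509 0.0017 0.151 ] [-0.1389  0.0388]
pinR [0.4527 0.0151 0.151 ] [-0.1389  0.0523]
padend [0.4901 0.1121 0.117 ] [-0.1154  0.1535]
ferL [0.5971 0.0842 0.115 ] [-0.0056  0.1408]
ferR [0.6005 0.1085 0.115 ] [-0.0056  0.1654]
headL [0.6058 0.0633 0.113 ] [0.0059 0.1213]
headR [0.614  0.1214 0.113 ] [0.006 0.18 ]
headE [0.6754 0.0865 0.113 ] [0.0716 0.1539]
```

Request:
drive_tool --motion '[{"dx": 0.4,"dy": 4.1,"dz": 2.5,"twist": 0,"hand": 0},{"dx": 0.4,"dy": 4.1,"dz": 2.5,"twist": 0,"hand": 0},{"dx": 0.1,"dy": 4,"dz": 2.5,"twist": 0,"hand": 0},{"dx": 0,"dy": 0,"dz": 4,"twist": 0,"hand": 0},{"dx": 0,"dy": 0,"dz": 4,"twist": 0,"hand": 0},{"dx": 0,"dy": 0,"dz": 2,"twist": 0,"hand": 0},{"dx": 0,"dy": 0,"dz": 1,"twist": 0,"hand": 0},{"dx": 0,"dy": 0,"dz": 0.4,"twist": 0,"hand": 0}]'

```text
time_s: 5.9
tool_pos: [0.5915, 0.0988, 0.1069]
ee_rot: [-3.141, -0.001, 3.002]
wrist_force: [-0.6, 0.7, -0.4]
grip_width: 0.0442
```

Request:
drive_tool --motion '[{"dx": 0,"dy": 0,"dz": 0.3,"twist": 0,"hand": 0},{"dx": 0,"dy": 0,"dz": 0,"twist": 0,"hand": 0}]'

```text
time_s: 6.1
tool_pos: [0.5931, 0.0984, 0.106]
ee_rot: [3.141, 0.002, 3.001]
wrist_force: [0.4, -0.4, 0.6]
grip_width: 0.044
```

Request:
drive_tool --motion '[{"dx": 0,"dy": 0,"dz": 0.3,"twist": 0,"hand": 0},{"dx": 0,"dy": 0,"dz": 0,"twist": 0,"hand": -1},{"dx": 0,"dy": 0,"dz": 0,"twist": 0,"hand": -1},{"dx": 0,"dy": 0,"dz": 0,"twist": 0,"hand": -1},{"dx": 0,"dy": 0,"dz": 0,"twist": 0,"hand": -1},{"dx": 0,"dy": 0,"dz": 0,"twist": 0,"hand": -1}]' --grip_force 40

```text
time_s: 6.7
tool_pos: [0.5923, 0.0983, 0.1021]
ee_rot: [-3.142, 0.0, 3.001]
wrist_force: [-0.1, -0.4, 3.6]
grip_width: 0.024
```

Request:
drive_tool --motion '[{"dx": 0,"dy": 0,"dz": -1,"twist": 0,"hand": -1},{"dx": 0,"dy": 0,"dz": -2,"twist": 0,"hand": -1},{"dx": 0,"dy": 0,"dz": -3,"twist": 0,"hand": -1},{"dx": 0,"dy": 0,"dz": -3,"twist": 0,"hand": -1},{"dx": 0,"dy": 0,"dz": 0,"twist": 0,"hand": -1}]'

```text
time_s: 7.2
tool_pos: [0.5953, 0.0988, 0.1972]
ee_rot: [3.139, 0.009, 3.001]
wrist_force: [0.1, -0.5, -0.8]
grip_width: 0.0238
```

Request:
drive_tool --motion '[{"dx": 1.67,"dy": 3.76,"dz": 0,"twist": 0,"hand": -1},{"dx": 1.67,"dy": 3.76,"dz": 0,"twist": 0,"hand": -1},{"dx": 1.67,"dy": 3.76,"dz": 0,"twist": 0,"hand": -1},{"dx": 1.67,"dy": 3.76,"dz": 0,"twist": 0,"hand": -1},{"dx": 1.67,"dy": 3.76,"dz": 0,"twist": 0,"hand": -1},{"dx": 1.67,"dy": 3.76,"dz": 0,"twist": 0,"hand": -1},{"dx": 1.67,"dy": 3.76,"dz": 0,"twist": 0,"hand": -1},{"dx": 0,"dy": 0,"dz": 3,"twist": 0,"hand": -1}]'

```text
time_s: 8.0
tool_pos: [0.5139, 0.3817, 0.165]
ee_rot: [3.134, 0.005, 3.005]
wrist_force: [0.2, 0.3, -0.6]
grip_width: 0.0236
```

Request:
drive_tool --motion '[{"dx": 0,"dy": 0,"dz": 4,"twist": 0,"hand": -1},{"dx": 0,"dy": 0,"dz": 4,"twist": 0,"hand": -1},{"dx": 0,"dy": 0,"dz": 3,"twist": 0,"hand": -1},{"dx": 0,"dy": 0,"dz": 2,"twist": 0,"hand": -1},{"dx": 0,"dy": 0,"dz": 1,"twist": 0,"hand": -1},{"dx": 0,"dy": 0,"dz": 0.5,"twist": 0,"hand": -1},{"dx": 0,"dy": 0,"dz": 0.3,"twist": 0,"hand": -1},{"dx": 0,"dy": 0,"dz": 0,"twist": 0,"hand": -1}]'

```text
time_s: 8.8
tool_pos: [0.5136, 0.3756, 0.0153]
ee_rot: [3.141, 0.001, 3.001]
wrist_force: [-0.5, -0.7, -0.8]
grip_width: 0.0236
```

Request:
drive_tool --motion '[{"dx": 0,"dy": 0,"dz": 0,"twist": 0,"hand": 0.2},{"dx": 0,"dy": 0,"dz": 0,"twist": 0,"hand": 0.2},{"dx": 0,"dy": 0,"dz": 0,"twist": 0,"hand": 0.2},{"dx": 0,"dy": 0,"dz": -2,"twist": 0,"hand": 0.2},{"dx": 0,"dy": 0,"dz": -4,"twist": 0,"hand": 0},{"dx": 0,"dy": 0,"dz": -5,"twist": 0,"hand": 0},{"dx": 0,"dy": 0,"dz": -5,"twist": 0,"hand": 0},{"dx": 0,"dy": 0,"dz": -5,"twist": 0,"hand": 0}]'

```text
time_s: 9.6
tool_pos: [0.5131, 0.3752, 0.2257]
ee_rot: [3.141, 0.0, 3.001]
wrist_force: [1.6, 0.3, -0.5]
grip_width: 0.0438
```

Request:
drive_tool --motion '[{"dx": 0.1,"dy": -4.65,"dz": 0,"twist": 0,"hand": 0},{"dx": 0.1,"dy": -4.65,"dz": 0,"twist": 0,"hand": 0},{"dx": 0.1,"dy": -4.65,"dz": 0,"twist": 0,"hand": 0},{"dx": 0.1,"dy": -4.65,"dz": 0,"twist": 0,"hand": 0},{"dx": 0.1,"dy": -4.65,"dz": 0,"twist": 0,"hand": 0},{"dx": 0.1,"dy": -4.65,"dz": 0,"twist": 0,"hand": 0},{"dx": 0.1,"dy": -4.65,"dz": 0,"twist": 0,"hand": 0},{"dx": 0.1,"dy": -4.65,"dz": 0,"twist": 0,"hand": 0}]'

```text
time_s: 10.4
tool_pos: [0.4528, 0.0064, 0.2241]
ee_rot: [3.142, 0.001, 3.002]
wrist_force: [0.6, -0.1, 1.1]
grip_width: 0.0441
```

Request:
drive_tool --motion '[{"dx": 0,"dy": 0,"dz": 4,"twist": 0,"hand": 0},{"dx": 0,"dy": 0,"dz": 1,"twist": 0,"hand": 0},{"dx": 0,"dy": 0,"dz": 0,"twist": 0,"hand": 0},{"dx": 0,"dy": 0,"dz": 0,"twist": 0,"hand": 0}]'

```text
time_s: 10.8
tool_pos: [0.4536, 0.0089, 0.1743]
ee_rot: [3.141, 0.0, 3.003]
wrist_force: [-1.0, 0.0, 0.2]
grip_width: 0.0438
```

```bash
python3 look.py w3 pin_grip paddle_grip
python3 - <<'E'
from h import *
d=camera("top")
for l in["paddle_grip","pin_grip","board_top"]:
    for r in spot_in("top",l)[:3]:
        W=w(d,r["location"]); print(l,round(r["score"],2),W.round(3),px(d,W).round())
E
```

```text
10.8 [0.4536 0.0089 0.1743] [3.141 0.    3.003] K [-0.1372  0.0462]
pin_grip 0.95 [0.4512 0.0093 0.1509] [-0.1396  0.0463] [257. 219.]
paddle_grip 0.96 [ 0.25  -0.297  0.016] [340. 265.]
paddle_grip 0.74 [0.212 0.327 0.014] [152. 281.]
board_top 0.84 [0.489 0.383 0.016] [136. 198.]
board_top 0.4 [ 0.555 -0.3    0.038] [338. 174.]
```

View pics/w3.png

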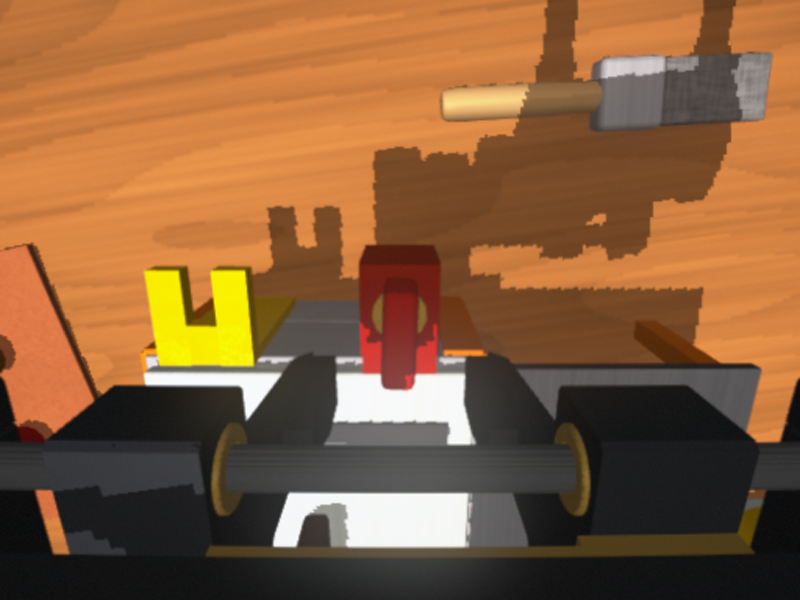

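The pin's red handle at (400,330) is midway between the fingers. The notch slot opens at (200,270) and its closed end is at (202,325).

```bash
python3 pt.py w3 pin1,400,278,.151 pin2,398,388,.151 pL,382,330,.151 pR,417,330,.151 nL,187,325,.111 nR,217,325,.111 oL,181,269,.111 oR,213,269,.111 plL,147,269,.111 plR,251,267,.111
python3 - <<'E'
import cv2
a=__import__("workcell").camera("top")["color"]
cv2.imwrite("pics/t1.png",cv2.resize(a[120:270,100:260],(640,600),interpolation=cv2.INTER_CUBIC))
E
```

```text
pin1 [0.4255 0.0125 0.151 ] [-0.1655  0.0459]
pin2 [0.4706 0.0054 0.151 ] [-0.1198  0.0451]
pL [0.4451 0.0027 0.151 ] [-0.1447  0.0389]
pR [0.447  0.0161 0.151 ] [-0.1448  0.0525]
nL [ 0.4446 -0.0933  0.111 ] [-0.1318 -0.0562]
nR [ 0.4466 -0.079   0.111 ] [-0.1319 -0.0417]
oL [ 0.4174 -0.0887  0.111 ] [-0.1594 -0.0554]
oR [ 0.4195 -0.0739  0.111 ] [-0.1594 -0.0405]
plL [ 0.4152 -0.1045  0.111 ] [-0.1594 -0.0714]
plR [ 0.4211 -0.0562  0.111 ] [-0.1603 -0.0228]
```

View pics/t1.png

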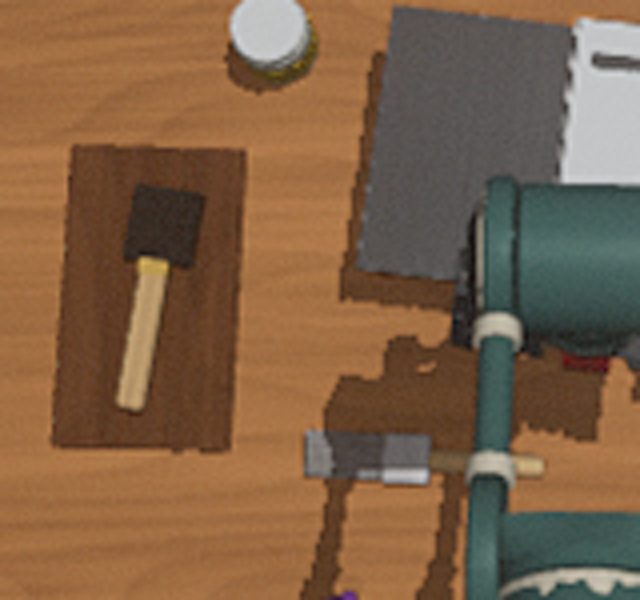

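Request:
drive_tool --motion '[{"dx": 0,"dy": 0,"dz": 3,"twist": 0,"hand": 0},{"dx": 0,"dy": 0,"dz": 1.5,"twist": 0,"hand": 0},{"dx": 0,"dy": 0,"dz": 0.9,"twist": 0,"hand": 0},{"dx": 0,"dy": 0,"dz": 0,"twist": 0,"hand": 0}]'

```text
time_s: 11.6
tool_pos: [0.4522, 0.0082, 0.1185]
ee_rot: [-3.141, -0.003, 3.001]
wrist_force: [-0.4, 0.8, 0.3]
grip_width: 0.0439
```

Request:
drive_tool --motion '[{"dx": 0,"dy": 0,"dz": 0,"twist": 0,"hand": -1},{"dx": 0,"dy": 0,"dz": 0,"twist": 0,"hand": -1},{"dx": 0,"dy": 0,"dz": 0,"twist": 0,"hand": -1},{"dx": 0,"dy": 0,"dz": 0,"twist": 0,"hand": -1},{"dx": 0,"dy": 0,"dz": 0,"twist": 0,"hand": -1},{"dx": 0,"dy": 0,"dz": -1,"twist": 0,"hand": -1},{"dx": 0,"dy": 0,"dz": -1,"twist": 0,"hand": -1}]' --grip_force 40

```text
time_s: 12.3
tool_pos: [0.4529, 0.0081, 0.1402]
ee_rot: [-3.141, -0.001, 3.001]
wrist_force: [-0.0, -0.0, -0.6]
grip_width: 0.0137
```

Request:
drive_tool --motion '[{"dx": 0,"dy": 0,"dz": -2,"twist": 0,"hand": -1},{"dx": 0,"dy": 0,"dz": -2,"twist": 0,"hand": -1},{"dx": 0,"dy": 0,"dz": -1,"twist": 0,"hand": -1},{"dx": 0,"dy": 0,"dz": -1,"twist": 0,"hand": -1},{"dx": 0,"dy": 0,"dz": 0,"twist": 0,"hand": -1},{"dx": 0,"dy": 0,"dz": 0,"twist": 0,"hand": -1}]'

```text
time_s: 12.9
tool_pos: [0.4529, 0.0081, 0.1994]
ee_rot: [-3.141, -0.001, 3.001]
wrist_force: [-0.7, -0.5, -1.2]
grip_width: 0.0133
```

```bash
python3 look.py w4 pin_grip
```

```text
12.9 [0.4529 0.0081 0.1994] [-3.141e+00 -1.000e-03  3.001e+00] K [-0.1377  0.0453]
pin_grip 0.87 [0.4408 0.0092 0.2303] [-0.1499  0.0448] [255. 246.]
```

View pics/w4.png

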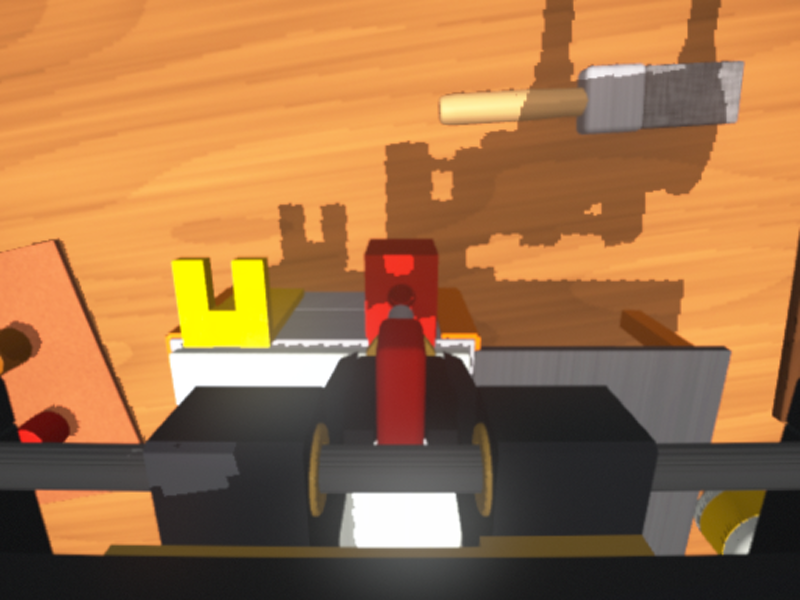

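```bash
python3 pt.py w4 boreTop,401,286,.111 boreL,389,298,.111 boreR,414,298,.111 nL,211,309,.111 nR,239,309,.111 oL,206,259,.111 oR,235,259,.111
```

```text
boreTop [0.4457 0.0093 0.111 ] [-0.145   0.0456]
boreL [0.4513 0.0022 0.111 ] [-0.1385  0.0393]
boreR [0.4532 0.0152 0.111 ] [-0.1385  0.0524]
nL [ 0.4442 -0.0923  0.111 ] [-0.1324 -0.0553]
nR [ 0.4463 -0.0775  0.111 ] [-0.1324 -0.0403]
oL [ 0.4175 -0.088   0.111 ] [-0.1594 -0.0548]
oR [ 0.4196 -0.0732  0.111 ] [-0.1594 -0.0397]
```

Request:
drive_tool --motion '[{"dx": 0.45,"dy": -3,"dz": 0,"twist": 0,"hand": -1},{"dx": 0,"dy": -4,"dz": 0,"twist": 0,"hand": -1},{"dx": 0,"dy": -2.35,"dz": 0,"twist": 0,"hand": -1},{"dx": 0,"dy": 0,"dz": 1.5,"twist": 0,"hand": -1},{"dx": 0,"dy": 0,"dz": 1,"twist": 0,"hand": -1},{"dx": 0,"dy": 0,"dz": 0,"twist": 0,"hand": -1},{"dx": 0,"dy": 0,"dz": 0,"twist": 0,"hand": -1}]'

```text
time_s: 13.7
tool_pos: [0.4352, -0.0833, 0.174]
ee_rot: [3.141, -0.002, 3.002]
wrist_force: [0.4, -0.0, -1.0]
grip_width: 0.014
```

```bash
python3 look.py w5
python3 - <<'E'
import cv2,numpy as np
a=np.load("w5.npz")["color"][130:290,170:350]
cv2.imwrite("pics/w5c.png",cv2.resize(a,(675,600),interpolation=cv2.INTER_CUBIC))
E
```

```text
13.7 [ 0.4352 -0.0833  0.174 ] [ 3.141e+00 -2.000e-03  3.002e+00] K [-0.1426 -0.0476]
```

View pics/w5c.png

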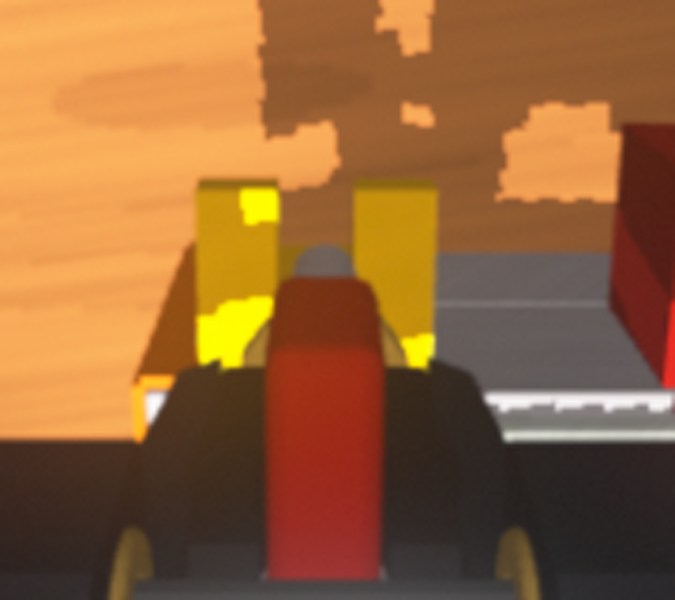

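The shank tip is centred at x=324 and the notch at 317, so the pin needs to go about 1.3 mm further towards -y. Then it can go down.

Request:
drive_tool --motion '[{"dx": 0,"dy": -0.13,"dz": 0,"twist": 0,"hand": -1},{"dx": 0,"dy": 0,"dz": 0.5,"twist": 0,"hand": -1},{"dx": 0,"dy": 0,"dz": 0.5,"twist": 0,"hand": -1},{"dx": 0,"dy": 0,"dz": 0.5,"twist": 0,"hand": -1},{"dx": 0,"dy": 0,"dz": 0,"twist": 0,"hand": -1}]'

```text
time_s: 14.25
tool_pos: [0.4347, -0.0849, 0.1586]
ee_rot: [3.141, -0.002, 3.001]
wrist_force: [-0.7, 0.3, -0.7]
grip_width: 0.0137
```

Free of contact, so I continue down.

Request:
drive_tool --motion '[{"dx": 0,"dy": 0,"dz": 1,"twist": 0,"hand": -1},{"dx": 0,"dy": 0,"dz": 1,"twist": 0,"hand": -1},{"dx": 0,"dy": 0,"dz": 1,"twist": 0,"hand": -1},{"dx": 0,"dy": 0,"dz": 0.6,"twist": 0,"hand": -1},{"dx": 0,"dy": 0,"dz": 0,"twist": 0,"hand": -1},{"dx": -0.2,"dy": 0,"dz": 0,"twist": 0,"hand": -1},{"dx": 0,"dy": 0,"dz": 0,"twist": 0,"hand": -1}]'

```text
time_s: 14.95
tool_pos: [0.4382, -0.0856, 0.1242]
ee_rot: [-3.141, 0.001, 3.001]
wrist_force: [0.3, -0.1, -1.6]
grip_width: 0.0136
```

Request:
drive_tool --motion '[{"dx": 0,"dy": 0,"dz": 0.2,"twist": 0,"hand": -1},{"dx": -0.1,"dy": 0,"dz": 0,"twist": 0,"hand": -1},{"dx": 0,"dy": 0,"dz": 0,"twist": 0,"hand": -1}]'

```text
time_s: 15.25
tool_pos: [0.4387, -0.0856, 0.1219]
ee_rot: [-3.142, 0.0, 3.001]
wrist_force: [-0.0, -0.1, -0.3]
grip_width: 0.0134
```

Request:
drive_tool --motion '[{"dx": -0.1,"dy": 0,"dz": 0,"twist": 0,"hand": -1},{"dx": 0,"dy": 0,"dz": 0,"twist": 0,"hand": -1},{"dx": 0,"dy": 0,"dz": 0.2,"twist": 0,"hand": -1},{"dx": 0,"dy": 0,"dz": 0.1,"twist": 0,"hand": -1},{"dx": 0,"dy": 0,"dz": 0,"twist": 0,"hand": -1}]'

```text
time_s: 15.75
tool_pos: [0.4399, -0.0858, 0.1203]
ee_rot: [-3.142, 0.0, 3.001]
wrist_force: [-3.2, 1.0, 10.9]
grip_width: 0.0136
```

The collar is seated (11 N upward) and the shank touches the closed end (-3 N in x), so I let go and back away upwards.

Request:
drive_tool --motion '[{"dx": 0,"dy": 0,"dz": 0,"twist": 0,"hand": 0},{"dx": 0,"dy": 0,"dz": 0,"twist": 0,"hand": 0},{"dx": 0,"dy": 0,"dz": 0,"twist": 0,"hand": 0},{"dx": 0,"dy": 0,"dz": -2,"twist": 0,"hand": 0},{"dx": 0,"dy": 0,"dz": -3,"twist": 0,"hand": 0},{"dx": 0,"dy": 0,"dz": -3,"twist": 0,"hand": 0},{"dx": -2,"dy": 0,"dz": -2,"twist": 0,"hand": 0},{"dx": 0,"dy": 0,"dz": 0,"twist": 0,"hand": 0}]'

```text
time_s: 16.55
tool_pos: [0.4629, -0.0893, 0.2222]
ee_rot: [-3.141, 0.008, 3.001]
wrist_force: [-0.4, 0.9, -0.2]
grip_width: 0.0441
```

```bash
python3 look.py w6 pin_grip pin_collar lid_handle
```

```text
16.55 [ 0.4629 -0.0893  0.2222] [-3.141  0.008  3.001] K [-0.1143 -0.0497]
pin_grip 0.92 [ 0.4389 -0.0843  0.1499] [-0.1388 -0.0481] [259. 166.]
pin_collar 0.93 [ 0.4377 -0.082   0.1531] [-0.1403 -0.046 ] [262. 165.]
lid_handle 0.73 [ 0.5095 -0.0625  0.111 ] [-0.0718 -0.0167] [292. 227.]
```

View pics/w6.png

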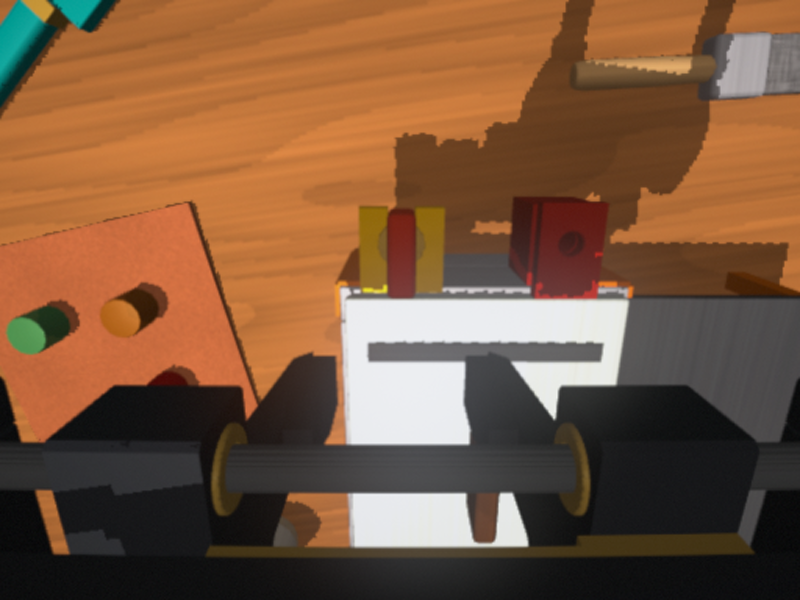

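Request:
drive_tool --motion '[{"dx": -4,"dy": 1.7,"dz": 0,"twist": 0,"hand": 0},{"dx": -4,"dy": 1.7,"dz": 0,"twist": 0,"hand": 0},{"dx": -3.8,"dy": 1.7,"dz": 0,"twist": 0,"hand": 0},{"dx": 0,"dy": 0,"dz": 4,"twist": 0,"hand": 0},{"dx": 0,"dy": 0,"dz": 4,"twist": 0,"hand": 0},{"dx": 0,"dy": 0,"dz": 1.5,"twist": 0,"hand": 0},{"dx": 0,"dy": 0,"dz": 0.8,"twist": 0,"hand": 0},{"dx": 0,"dy": 0,"dz": 0,"twist": 0,"hand": 0}]'

```text
time_s: 17.55
tool_pos: [0.5821, -0.0545, 0.1147]
ee_rot: [-3.142, -0.002, 3.001]
wrist_force: [0.7, 0.4, -0.3]
grip_width: 0.0442
```

Request:
drive_tool --motion '[{"dx": 0,"dy": 0,"dz": 0,"twist": 0,"hand": -1},{"dx": 0,"dy": 0,"dz": 0,"twist": 0,"hand": -1},{"dx": 0,"dy": 0,"dz": 0,"twist": 0,"hand": -1},{"dx": 0,"dy": 0,"dz": 0,"twist": 0,"hand": -1},{"dx": 0,"dy": 0.5,"dz": 0,"twist": 0,"hand": -1},{"dx": 0,"dy": 0.5,"dz": 0,"twist": 0,"hand": -1}]' --grip_force 20

```text
time_s: 18.15
tool_pos: [0.5855, -0.0449, 0.117]
ee_rot: [-3.141, 0.002, 3.001]
wrist_force: [-1.6, -2.7, 6.3]
grip_width: 0.0136
```

Request:
drive_tool --motion '[{"dx": 0,"dy": 2,"dz": 0,"twist": 0,"hand": -1},{"dx": 0,"dy": 2,"dz": 0,"twist": 0,"hand": -1},{"dx": 0,"dy": 2,"dz": 0,"twist": 0,"hand": -1},{"dx": 0,"dy": 2,"dz": 0,"twist": 0,"hand": -1},{"dx": 0,"dy": 2,"dz": 0,"twist": 0,"hand": -1},{"dx": 0,"dy": 2,"dz": 0,"twist": 0,"hand": -1},{"dx": 0,"dy": 1.3,"dz": 0,"twist": 0,"hand": -1},{"dx": 0,"dy": 0,"dz": 0,"twist": 0,"hand": -1}]'

```text
time_s: 18.95
tool_pos: [0.6047, 0.0896, 0.1171]
ee_rot: [3.139, 0.003, 3.003]
wrist_force: [1.0, 1.6, 5.8]
grip_width: 0.0139
```

Request:
drive_tool --motion '[{"dx": 0,"dy": 0.5,"dz": 0,"twist": 0,"hand": -1},{"dx": 0,"dy": 0,"dz": 0,"twist": 0,"hand": -1}]'

```text
time_s: 19.15
tool_pos: [0.6051, 0.0927, 0.117]
ee_rot: [3.141, 0.003, 3.002]
wrist_force: [0.7, -0.1, 5.7]
grip_width: 0.0138
```

Request:
drive_tool --motion '[{"dx": 0,"dy": 0.2,"dz": 0,"twist": 0,"hand": -1},{"dx": 0,"dy": 0,"dz": 0,"twist": 0,"hand": 0},{"dx": 0,"dy": 0,"dz": 0,"twist": 0,"hand": 0},{"dx": 0,"dy": 0,"dz": 0,"twist": 0,"hand": 0},{"dx": 0,"dy": 0,"dz": -3,"twist": 0,"hand": 0},{"dx": 0,"dy": 0,"dz": -5,"twist": 0,"hand": 0.2},{"dx": 0,"dy": 0,"dz": -4,"twist": 0,"hand": 0.2},{"dx": 0,"dy": -4,"dz": 0,"twist": 0,"hand": 0.2}]'

```text
time_s: 19.95
tool_pos: [0.6031, 0.0577, 0.2432]
ee_rot: [3.137, 0.012, 3.006]
wrist_force: [1.6, -0.5, 0.2]
grip_width: 0.053
```

Request:
drive_tool --motion '[{"dx": -0.2,"dy": -4.8,"dz": 0,"twist": 0,"hand": 0.2},{"dx": -0.2,"dy": -4.8,"dz": 0,"twist": 0,"hand": 0.2},{"dx": -0.2,"dy": -4.8,"dz": 0,"twist": 0,"hand": 0.2},{"dx": -0.2,"dy": -4.8,"dz": 0,"twist": 0,"hand": 0.2},{"dx": -0.2,"dy": -4.8,"dz": 0,"twist": 0,"hand": 0.2},{"dx": -0.2,"dy": -4.8,"dz": 0,"twist": 0,"hand": 0.2},{"dx": -0.2,"dy": -4.8,"dz": 0,"twist": 0,"hand": 0.2},{"dx": -0.2,"dy": -4.8,"dz": 0,"twist": 0,"hand": 0.2}]'

```text
time_s: 20.75
tool_pos: [0.5601, -0.3296, 0.2351]
ee_rot: [3.141, -0.001, 3.001]
wrist_force: [1.4, 0.1, -0.5]
grip_width: 0.0529
```

Request:
drive_tool --motion '[{"dx": 0,"dy": 0,"dz": 0,"twist": 0,"hand": 0.2},{"dx": 0,"dy": 0,"dz": 0,"twist": 0,"hand": 0.2}]'

```text
time_s: 20.95
tool_pos: [0.5601, -0.3288, 0.2347]
ee_rot: [3.14, -0.001, 2.999]
wrist_force: [-0.5, 0.6, 0.4]
grip_width: 0.0529
```

```bash
python3 look.py w7 puck1_center puck2_center puck3_center puck4_center
python3 - <<'E'
from h import *
d=camera("top")
for l in["lid_handle","lid","puck1_center","puck2_center","puck4_center","paddle_grip"]:
    for r in spot_in("top",l)[:2]:
        W=w(d,r["location"]); print(l,round(r["score"],2),W.round(3),px(d,W).round())
E
```

```text
20.95 [ 0.5601 -0.3288  0.2347] [ 3.140e+00 -1.000e-03  2.999e+00] K [ 0.0153 -0.2733]
puck1_center 0.75 [ 0.4792 -0.3079  0.036 ] [-0.0677 -0.2639] [264.  90.]
puck2_center 0.6 [ 0.4836 -0.3851  0.0316] [-0.0526 -0.3397] [197. 104.]
puck2_center 0.41 [ 0.5125 -0.3478  0.0018] [-0.0292 -0.2988] [235. 123.]
puck4_center 0.91 [ 0.5521 -0.3017  0.0393] [ 0.0036 -0.2476] [278. 155.]
puck4_center 0.73 [ 0.5699 -0.1309  0.0628] [-0.0026 -0.076 ] [438. 153.]
lid_handle 0.86 [0.599 0.097 0.11 ] [218. 159.]
lid_handle 0.75 [ 0.529 -0.28   0.005] [330. 183.]
lid 0.9 [0.596 0.096 0.11 ] [219. 159.]
puck1_center 0.18 [ 0.556 -0.297  0.039] [337. 173.]
puck2_center 0.46 [0.592 0.016 0.109] [244. 160.]
puck2_center 0.45 [0.488 0.384 0.014] [136. 198.]
puck4_center 0.48 [ 0.555 -0.298  0.035] [337. 174.]
paddle_grip 0.95 [0.532 0.378 0.031] [137. 185.]
paddle_grip 0.67 [0.213 0.328 0.017] [152. 281.]
```

View pics/w7.png

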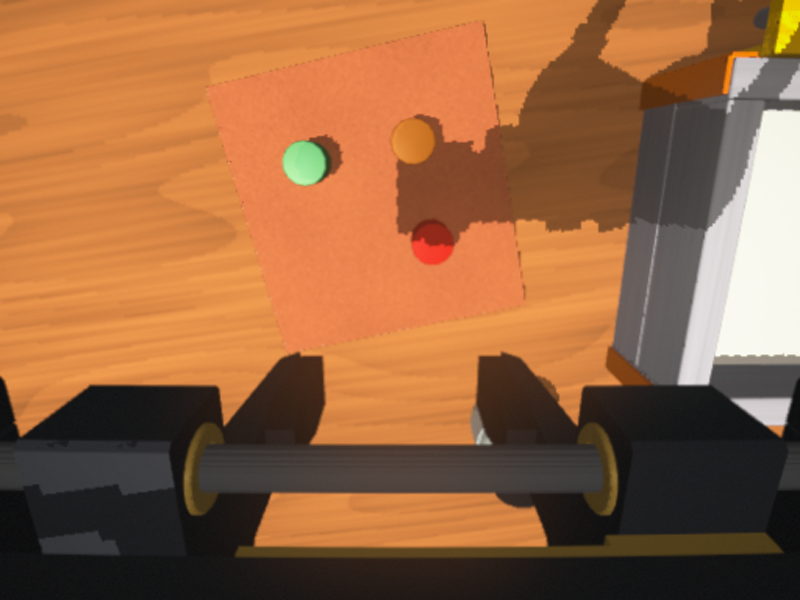

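```bash
python3 pt.py w7 green,305,162,.036 amber,413,140,.036 red,432,242,.036
```

```text
green [ 0.4827 -0.386   0.036 ] [-0.0534 -0.3408]
amber [ 0.4789 -0.3079  0.036 ] [-0.0681 -0.264 ]
red [ 0.5527 -0.3036  0.036 ] [ 0.0044 -0.2494]
```

Request:
drive_tool --motion '[{"dx": 1.1,"dy": 2.4,"dz": 3,"twist": 0,"hand": 0.2},{"dx": 0,"dy": 0,"dz": 5,"twist": 0,"hand": 0.2},{"dx": 0,"dy": 0,"dz": 5,"twist": 0,"hand": 0.2},{"dx": 0,"dy": 0,"dz": 4,"twist": 0,"hand": 0.2},{"dx": 0,"dy": 0,"dz": 3,"twist": 0,"hand": 0.2},{"dx": 0,"dy": 0,"dz": 2,"twist": 0,"hand": 0.2},{"dx": 0,"dy": 0,"dz": 0,"twist": 0,"hand": 0.2}]'

```text
time_s: 22.25
tool_pos: [0.5503, -0.301, 0.0118]
ee_rot: [3.139, -0.007, 3.001]
wrist_force: [-0.7, -0.2, 0.3]
grip_width: 0.0532
```

Request:
drive_tool --motion '[{"dx": 0,"dy": 0,"dz": 0,"twist": 0,"hand": -1},{"dx": 0,"dy": 0,"dz": 0,"twist": 0,"hand": -1},{"dx": 0,"dy": 0,"dz": 0,"twist": 0,"hand": -1},{"dx": 0,"dy": 0,"dz": 0,"twist": 0,"hand": -1},{"dx": 0,"dy": 0,"dz": -3,"twist": 0,"hand": -1},{"dx": 0,"dy": 0,"dz": -5,"twist": 0,"hand": -1},{"dx": 0,"dy": 0,"dz": -5,"twist": 0,"hand": -1},{"dx": 0,"dy": 0,"dz": -3,"twist": 0,"hand": -1}]' --grip_force 25

```text
time_s: 23.05
tool_pos: [0.5549, -0.3037, 0.1811]
ee_rot: [-3.139, 0.006, 3.001]
wrist_force: [0.2, -0.4, -0.4]
grip_width: 0.0309
```

Request:
drive_tool --motion '[{"dx": -1,"dy": 4.7,"dz": 0,"twist": 0,"hand": -1},{"dx": -1,"dy": 4.7,"dz": 0,"twist": 0,"hand": -1},{"dx": -1,"dy": 4.8,"dz": 0,"twist": 0,"hand": -1},{"dx": -1,"dy": 4.8,"dz": 0,"twist": 0,"hand": -1},{"dx": -1,"dy": 4.8,"dz": 0,"twist": 0,"hand": -1},{"dx": 0,"dy": 0,"dz": 0,"twist": 0,"hand": -1},{"dx": 0,"dy": 0,"dz": 0,"twist": 0,"hand": -1}]'

```text
time_s: 23.75
tool_pos: [0.6362, -0.0729, 0.1761]
ee_rot: [-3.141, 0.0, 3.004]
wrist_force: [-0.2, 0.2, -1.1]
grip_width: 0.0315
```

```bash
python3 look.py w8 puck4_center
```

```text
23.75 [ 0.6362 -0.0729  0.1761] [-3.141  0.     3.004] K [ 0.055  -0.0093]
puck4_center 0.64 [ 0.6308 -0.0718  0.1923] [ 0.0495 -0.0089] [257. 245.]
puck4_center 0.39 [0.5858 0.0043 0.0993] [-0.0056  0.0601] [352. 117.]
```

View pics/w8.png

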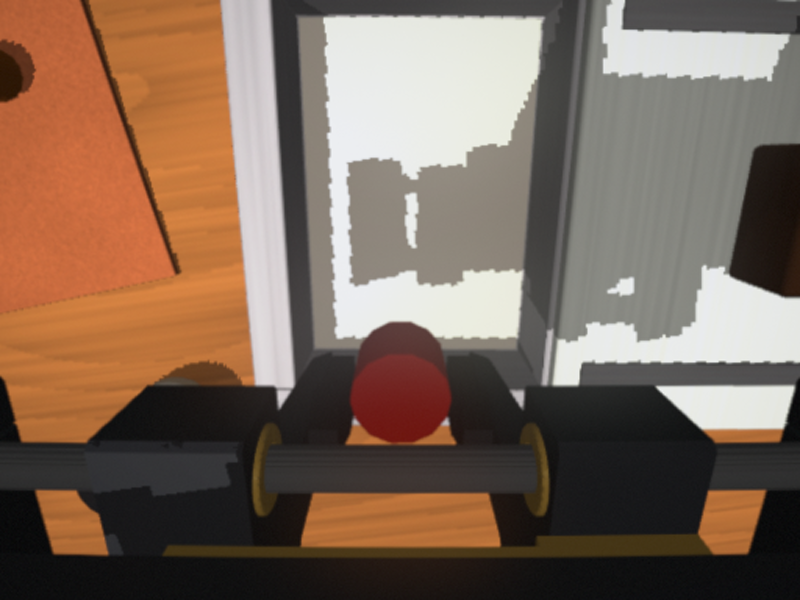

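Request:
drive_tool --motion '[{"dx": 0,"dy": -0.2,"dz": 3,"twist": 0,"hand": -1},{"dx": 0,"dy": 0,"dz": 4,"twist": 0,"hand": -1},{"dx": 0,"dy": 0,"dz": 3,"twist": 0,"hand": -1},{"dx": 0,"dy": 0,"dz": 1.5,"twist": 0,"hand": -1},{"dx": 0,"dy": 0,"dz": 0.6,"twist": 0,"hand": -1},{"dx": 0,"dy": 0,"dz": 0,"twist": 0,"hand": -1},{"dx": 0,"dy": 0,"dz": 0,"twist": 0,"hand": -1}]'

```text
time_s: 24.55
tool_pos: [0.6366, -0.0775, 0.056]
ee_rot: [-3.141, 0.002, 3.0]
wrist_force: [-0.6, -0.3, 1.5]
grip_width: 0.0311
```

Request:
drive_tool --motion '[{"dx": 0,"dy": 0,"dz": 0.3,"twist": 0,"hand": -1},{"dx": 0,"dy": 0,"dz": 0,"twist": 0,"hand": 0},{"dx": 0,"dy": 0,"dz": 0,"twist": 0,"hand": 0},{"dx": 0,"dy": 0,"dz": 0,"twist": 0,"hand": 0},{"dx": 0,"dy": 0,"dz": -3,"twist": 0,"hand": 0},{"dx": 0,"dy": 0,"dz": -5,"twist": 0,"hand": 0},{"dx": 0,"dy": 0,"dz": -5,"twist": 0,"hand": 0},{"dx": 2.2,"dy": -4.4,"dz": 0,"twist": 0,"hand": 0.2}]'

```text
time_s: 25.35
tool_pos: [0.6156, -0.1149, 0.1911]
ee_rot: [3.141, 0.017, 3.006]
wrist_force: [1.5, -2.2, 0.7]
grip_width: 0.0503
```

Request:
drive_tool --motion '[{"dx": 2.2,"dy": -4.4,"dz": 0,"twist": 0,"hand": 0.2},{"dx": 2.2,"dy": -4.4,"dz": 0,"twist": 0,"hand": 0.2},{"dx": 2,"dy": -4.4,"dz": 0,"twist": 0,"hand": 0.2},{"dx": 0,"dy": -4.4,"dz": 0,"twist": 0,"hand": 0.2},{"dx": 0,"dy": -3,"dz": 0,"twist": 0,"hand": 0.2},{"dx": 0,"dy": 0,"dz": 0,"twist": 0,"hand": 0.2},{"dx": 0,"dy": 0,"dz": 0,"twist": 0,"hand": 0.2}]'

```text
time_s: 26.05
tool_pos: [0.5152, -0.3118, 0.1812]
ee_rot: [3.141, -0.001, 2.999]
wrist_force: [0.0, -0.6, -0.7]
grip_width: 0.0529
```

```bash
python3 look.py w9 puck1_center puck2_center puck4_center
```

```text
26.05 [ 0.5152 -0.3118  0.1812] [ 3.141e+00 -1.000e-03  2.999e+00] K [-0.0315 -0.2627]
puck1_center 0.71 [ 0.4757 -0.3092  0.0344] [-0.071  -0.2657] [253. 135.]
puck2_center 0.7 [ 0.5062 -0.3421  0.004 ] [-0.0362 -0.294 ] [228. 164.]
puck2_center 0.64 [ 0.4819 -0.3861  0.033 ] [-0.0542 -0.341 ] [177. 152.]
puck4_center 0.46 [ 0.659  -0.0688  0.0489] [ 0.0771 -0.0021] [496. 275.]
```

View pics/w9.png

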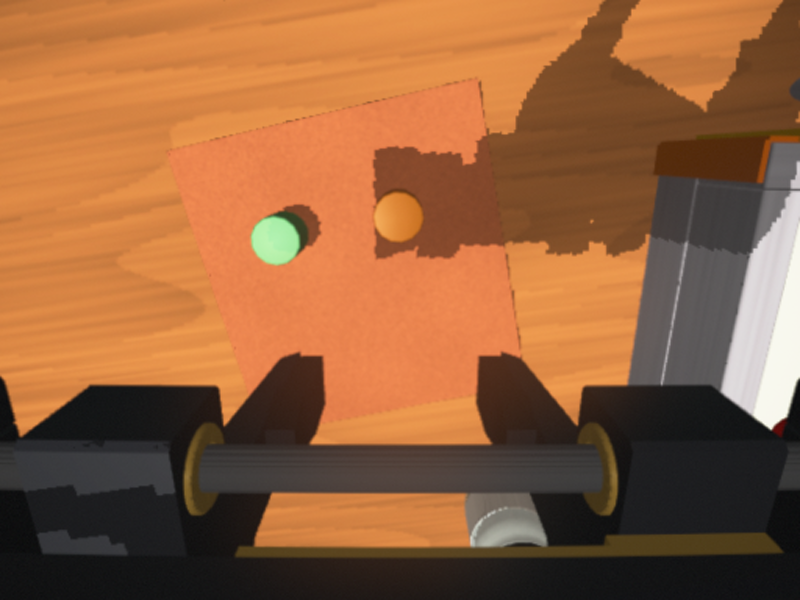

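Request:
drive_tool --motion '[{"dx": 3.65,"dy": -0.1,"dz": 0,"twist": 0,"hand": 0.2},{"dx": 0,"dy": 0,"dz": 4,"twist": 0,"hand": 0.2},{"dx": 0,"dy": 0,"dz": 5,"twist": 0,"hand": 0.2},{"dx": 0,"dy": 0,"dz": 4,"twist": 0,"hand": 0.2},{"dx": 0,"dy": 0,"dz": 2.5,"twist": 0,"hand": 0.2},{"dx": 0,"dy": 0,"dz": 1.4,"twist": 0,"hand": 0.2},{"dx": 0,"dy": 0,"dz": 0,"twist": 0,"hand": 0.2},{"dx": 0,"dy": 0,"dz": 0,"twist": 0,"hand": 0.2}]'

```text
time_s: 27.05
tool_pos: [0.4804, -0.3076, 0.0137]
ee_rot: [-3.141, 0.001, 3.002]
wrist_force: [-0.4, -1.0, 0.4]
grip_width: 0.0531
```

Request:
drive_tool --motion '[{"dx": 0,"dy": 0,"dz": 0,"twist": 0,"hand": -1},{"dx": 0,"dy": 0,"dz": 0,"twist": 0,"hand": -1},{"dx": 0,"dy": 0,"dz": 0,"twist": 0,"hand": -1},{"dx": 0,"dy": 0,"dz": 0,"twist": 0,"hand": -1},{"dx": 0,"dy": 0,"dz": -3,"twist": 0,"hand": -1},{"dx": 0,"dy": 0,"dz": -5,"twist": 0,"hand": -1},{"dx": 0,"dy": 0,"dz": -5,"twist": 0,"hand": -1},{"dx": 0,"dy": 0,"dz": -3,"twist": 0,"hand": -1}]'

```text
time_s: 27.85
tool_pos: [0.4806, -0.3085, 0.1771]
ee_rot: [-3.139, 0.005, 3.001]
wrist_force: [0.4, -0.1, -0.3]
grip_width: 0.0314
```

Request:
drive_tool --motion '[{"dx": -1.3,"dy": 4.5,"dz": 0,"twist": 0,"hand": -1},{"dx": -1.3,"dy": 4.5,"dz": 0,"twist": 0,"hand": -1},{"dx": -1.3,"dy": 4.5,"dz": 0,"twist": 0,"hand": -1},{"dx": -1.3,"dy": 4.5,"dz": 0,"twist": 0,"hand": -1},{"dx": -1.3,"dy": 4.5,"dz": 0,"twist": 0,"hand": -1},{"dx": -0.4,"dy": 2.4,"dz": 0,"twist": 0,"hand": -1},{"dx": 0,"dy": 0,"dz": 0,"twist": 0,"hand": -1},{"dx": 0,"dy": 0,"dz": 4,"twist": 0,"hand": -1}]'

```text
time_s: 28.65
tool_pos: [0.5876, -0.071, 0.1384]
ee_rot: [-3.141, 0.012, 3.003]
wrist_force: [1.4, -0.8, -0.1]
grip_width: 0.0314
```

Request:
drive_tool --motion '[{"dx": 0,"dy": 0,"dz": 4,"twist": 0,"hand": -1},{"dx": 0,"dy": 0,"dz": 2.5,"twist": 0,"hand": -1},{"dx": 0,"dy": 0,"dz": 1,"twist": 0,"hand": -1},{"dx": 0,"dy": 0,"dz": 0.3,"twist": 0,"hand": -1},{"dx": 0,"dy": 0,"dz": 0,"twist": 0,"hand": -1},{"dx": 0,"dy": 0,"dz": 0,"twist": 0,"hand": -1}]'

```text
time_s: 29.25
tool_pos: [0.5841, -0.0712, 0.0566]
ee_rot: [-3.141, 0.003, 3.001]
wrist_force: [0.3, -0.2, 0.4]
grip_width: 0.0314
```

Request:
drive_tool --motion '[{"dx": 0,"dy": 0,"dz": 0.25,"twist": 0,"hand": -1},{"dx": 0,"dy": 0,"dz": 0,"twist": 0,"hand": 0},{"dx": 0,"dy": 0,"dz": 0,"twist": 0,"hand": 0},{"dx": 0,"dy": 0,"dz": 0,"twist": 0,"hand": 0},{"dx": 0,"dy": 0,"dz": -3,"twist": 0,"hand": 0},{"dx": 0,"dy": 0,"dz": -5,"twist": 0,"hand": 0},{"dx": 0,"dy": 0,"dz": -5,"twist": 0,"hand": 0},{"dx": 0,"dy": -4.6,"dz": 0,"twist": 0,"hand": 0.2}]'

```text
time_s: 30.05
tool_pos: [0.5822, -0.1139, 0.1915]
ee_rot: [3.141, 0.016, 3.007]
wrist_force: [2.2, -1.0, 0.7]
grip_width: 0.0499
```

Request:
drive_tool --motion '[{"dx": 0,"dy": -4.7,"dz": 0,"twist": 0,"hand": 0.2},{"dx": 0,"dy": -4.7,"dz": 0,"twist": 0,"hand": 0.2},{"dx": 0,"dy": -4.7,"dz": 0,"twist": 0,"hand": 0.2},{"dx": 0,"dy": -4.7,"dz": 0,"twist": 0,"hand": 0.2},{"dx": 1,"dy": -4.6,"dz": 0,"twist": 0,"hand": 0.2},{"dx": 1,"dy": -4.6,"dz": 0,"twist": 0,"hand": 0.2},{"dx": 0,"dy": 0,"dz": 0,"twist": 0,"hand": 0.2},{"dx": 0,"dy": 0,"dz": 0,"twist": 0,"hand": 0.2}]'

```text
time_s: 30.85
tool_pos: [0.5165, -0.3915, 0.182]
ee_rot: [3.141, -0.0, 2.999]
wrist_force: [-0.1, 0.3, 0.6]
grip_width: 0.0532
```

```bash
python3 look.py w10 puck2_center
python3 - <<'E'
from h import *
d=dict(np.load("w10.npz")); h=cv2.cvtColor(d["color"],cv2.COLOR_BGR2HSV)
m=cv2.inRange(h,(45,80,60),(85,255,255)); n,l,st,c=cv2.connectedComponentsWithStats(m)
for i in range(1,n):
    if st[i,4]>100: X=ray(d,c[i],.034); print(st[i],c[i],X.round(4),toK(X).round(4))
E
```

```text
30.85 [ 0.5165 -0.3915  0.182 ] [ 3.141 -0.     2.999] K [-0.0192 -0.3415]
puck2_center 0.61 [ 0.4815 -0.3883  0.0343] [-0.0542 -0.3432] [254. 139.]
[241 124  31  33 788] [255.56091371 140.27411168] [ 0.4825 -0.3873  0.034 ] [-0.0534 -0.342 ]
```

Request:
drive_tool --motion '[{"dx": 3.45,"dy": 0,"dz": 0,"twist": 0,"hand": 0.2},{"dx": 0,"dy": 0,"dz": 4,"twist": 0,"hand": 0.2},{"dx": 0,"dy": 0,"dz": 5,"twist": 0,"hand": 0.2},{"dx": 0,"dy": 0,"dz": 4,"twist": 0,"hand": 0.2},{"dx": 0,"dy": 0,"dz": 2.5,"twist": 0,"hand": 0.2},{"dx": 0,"dy": 0,"dz": 1.4,"twist": 0,"hand": 0.2},{"dx": 0,"dy": 0,"dz": 0,"twist": 0,"hand": 0.2},{"dx": 0,"dy": 0,"dz": 0,"twist": 0,"hand": 0.2}]'

```text
time_s: 31.75
tool_pos: [0.4841, -0.3857, 0.0143]
ee_rot: [-3.141, 0.001, 3.002]
wrist_force: [0.1, -0.4, -0.1]
grip_width: 0.0529
```

Request:
drive_tool --motion '[{"dx": 0,"dy": 0,"dz": 0,"twist": 0,"hand": -1},{"dx": 0,"dy": 0,"dz": 0,"twist": 0,"hand": -1},{"dx": 0,"dy": 0,"dz": 0,"twist": 0,"hand": -1},{"dx": 0,"dy": 0,"dz": 0,"twist": 0,"hand": -1},{"dx": 0,"dy": 0,"dz": -3,"twist": 0,"hand": -1},{"dx": 0,"dy": 0,"dz": -5,"twist": 0,"hand": -1},{"dx": 0,"dy": 0,"dz": -5,"twist": 0,"hand": -1},{"dx": 0,"dy": 0,"dz": -3,"twist": 0,"hand": -1}]'

```text
time_s: 32.55
tool_pos: [0.4841, -0.387, 0.1778]
ee_rot: [-3.139, 0.004, 3.001]
wrist_force: [1.2, 0.2, -1.5]
grip_width: 0.0314
```

Request:
drive_tool --motion '[{"dx": -0.3,"dy": 4.7,"dz": 0,"twist": 0,"hand": -1},{"dx": 0,"dy": 4.7,"dz": 0,"twist": 0,"hand": -1},{"dx": 0,"dy": 4.7,"dz": 0,"twist": 0,"hand": -1},{"dx": 0,"dy": 4.7,"dz": 0,"twist": 0,"hand": -1},{"dx": 0,"dy": 4.7,"dz": 0,"twist": 0,"hand": -1},{"dx": 0,"dy": 4.7,"dz": 0,"twist": 0,"hand": -1},{"dx": 0,"dy": 4.5,"dz": 0,"twist": 0,"hand": -1},{"dx": 0,"dy": 0,"dz": 0,"twist": 0,"hand": -1}]'

```text
time_s: 33.35
tool_pos: [0.5316, -0.0577, 0.1732]
ee_rot: [3.14, -0.0, 3.006]
wrist_force: [0.7, -0.1, -0.3]
grip_width: 0.0314
```

Request:
drive_tool --motion '[{"dx": 0,"dy": 0,"dz": 4,"twist": 0,"hand": -1},{"dx": 0,"dy": 0,"dz": 4,"twist": 0,"hand": -1},{"dx": 0,"dy": 0,"dz": 2.5,"twist": 0,"hand": -1},{"dx": 0,"dy": 0,"dz": 1,"twist": 0,"hand": -1},{"dx": 0,"dy": 0,"dz": 0.3,"twist": 0,"hand": -1},{"dx": 0,"dy": 0,"dz": 0,"twist": 0,"hand": -1},{"dx": 0,"dy": 0,"dz": 0,"twist": 0,"hand": -1}]'

```text
time_s: 34.05
tool_pos: [0.5331, -0.0629, 0.0569]
ee_rot: [-3.141, 0.003, 3.001]
wrist_force: [-0.1, 0.7, -0.7]
grip_width: 0.0315
```

Request:
drive_tool --motion '[{"dx": 0,"dy": 0,"dz": 0.25,"twist": 0,"hand": -1},{"dx": 0,"dy": 0,"dz": 0,"twist": 0,"hand": 0},{"dx": 0,"dy": 0,"dz": 0,"twist": 0,"hand": 0},{"dx": 0,"dy": 0,"dz": 0,"twist": 0,"hand": 0},{"dx": 0,"dy": 0,"dz": -3,"twist": 0,"hand": 0},{"dx": 0,"dy": 0,"dz": -5,"twist": 0,"hand": 0},{"dx": 0,"dy": 0,"dz": -5,"twist": 0,"hand": 0},{"dx": 0,"dy": 0,"dz": -5,"twist": 0,"hand": 0}]'

```text
time_s: 34.85
tool_pos: [0.5312, -0.0623, 0.2345]
ee_rot: [-3.142, -0.0, 3.001]
wrist_force: [1.6, -0.8, 0.8]
grip_width: 0.044
```

Request:
drive_tool --motion '[{"dx": -3.6,"dy": 2.7,"dz": -1,"twist": 0,"hand": 0},{"dx": -3.6,"dy": 2.7,"dz": -1,"twist": 0,"hand": 0},{"dx": -3.6,"dy": 2.6,"dz": 0,"twist": 0,"hand": 0},{"dx": 0,"dy": 0,"dz": 0,"twist": 0,"hand": 0},{"dx": 0,"dy": 0,"dz": 0,"twist": 0,"hand": 0}]'

```text
time_s: 35.35
tool_pos: [0.6497, 0.0022, 0.2517]
ee_rot: [-3.141, -0.002, 3.003]
wrist_force: [-1.1, 0.6, -0.9]
grip_width: 0.044
```

```bash
python3 look.py w11 puck1_center puck2_center puck3_center puck4_center lid_handle pin_grip
```

```text
35.35 [0.6497 0.0022 0.2517] [-3.141e+00 -2.000e-03  3.003e+00] K [0.0579 0.0669]
puck1_center 0.69 [ 0.5821 -0.0692  0.0736] [ 0.001  -0.0132] [181. 115.]
puck2_center 0.65 [ 0.5344 -0.0624  0.072 ] [-0.0473 -0.0131] [178.  67.]
lid_handle 0.64 [0.5947 0.0915 0.1055] [-0.009   0.1477] [342. 106.]
pin_grip 0.67 [0.5709 0.3108 0.0126] [-0.063   0.3616] [499.  61.]
```

View pics/w11.png

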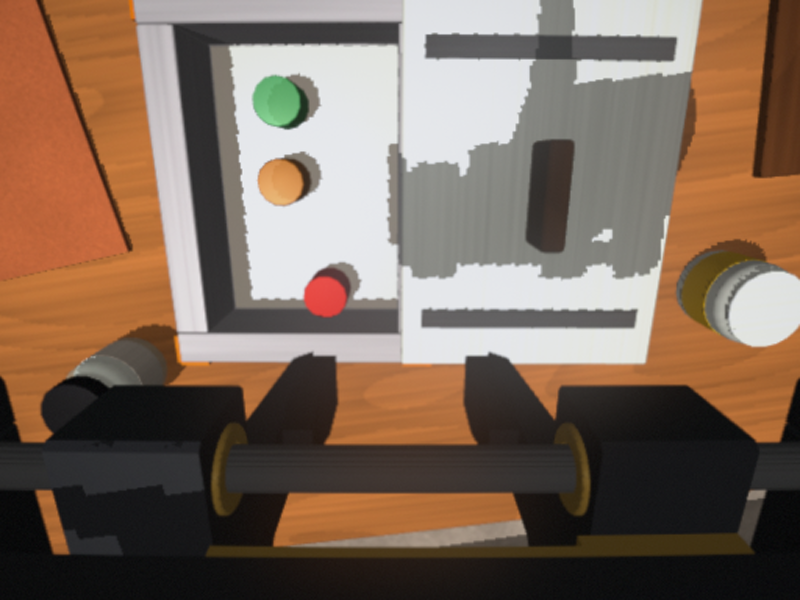

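All three pucks stand flat in the chamber: green (278,100), amber (282,182) and red (326,295). The red one was nudged but is still upright and separate. The lid is open with its fin at (551,195). Next I close it.

Request:
drive_tool --motion '[{"dx": 2.7,"dy": 4.2,"dz": 0,"twist": 0,"hand": 0},{"dx": 2.7,"dy": 4.3,"dz": 0,"twist": 0,"hand": 0},{"dx": 0,"dy": 0,"dz": 3,"twist": 0,"hand": 0},{"dx": 0,"dy": 0,"dz": 4,"twist": 0,"hand": 0},{"dx": 0,"dy": 0,"dz": 4,"twist": 0,"hand": 0},{"dx": 0,"dy": 0,"dz": 1.5,"twist": 0,"hand": 0},{"dx": 0,"dy": 0,"dz": 0.6,"twist": 0,"hand": 0},{"dx": 0,"dy": 0,"dz": 0,"twist": 0,"hand": 0}]'

```text
time_s: 36.5
tool_pos: [0.6088, 0.0924, 0.122]
ee_rot: [3.142, 0.0, 3.001]
wrist_force: [-0.4, 0.2, 0.4]
grip_width: 0.0436
```

Request:
drive_tool --motion '[{"dx": 0,"dy": 0,"dz": 0,"twist": 0,"hand": -1},{"dx": 0,"dy": 0,"dz": 0,"twist": 0,"hand": -1},{"dx": 0,"dy": 0,"dz": 0,"twist": 0,"hand": -1},{"dx": 0,"dy": 0,"dz": 0,"twist": 0,"hand": -1},{"dx": 0,"dy": -0.5,"dz": 0,"twist": 0,"hand": -1},{"dx": 0,"dy": -0.5,"dz": 0,"twist": 0,"hand": -1}]' --grip_force 20

```text
time_s: 37.1
tool_pos: [0.6079, 0.0832, 0.1229]
ee_rot: [3.14, 0.002, 3.001]
wrist_force: [-1.0, 2.1, 4.7]
grip_width: 0.0137
```

Request:
drive_tool --motion '[{"dx": 0,"dy": -2,"dz": 0,"twist": 0,"hand": -1},{"dx": 0,"dy": -2,"dz": 0,"twist": 0,"hand": -1},{"dx": 0,"dy": -2,"dz": 0,"twist": 0,"hand": -1},{"dx": 0,"dy": -2,"dz": 0,"twist": 0,"hand": -1},{"dx": 0,"dy": -2,"dz": 0,"twist": 0,"hand": -1},{"dx": 0,"dy": -2,"dz": 0,"twist": 0,"hand": -1},{"dx": 0,"dy": -1.3,"dz": 0,"twist": 0,"hand": -1},{"dx": 0,"dy": 0,"dz": 0,"twist": 0,"hand": -1}]'

```text
time_s: 37.9
tool_pos: [0.5887, -0.0513, 0.1228]
ee_rot: [-3.14, 0.001, 3.0]
wrist_force: [-1.0, -1.9, 5.5]
grip_width: 0.0139
```

Request:
drive_tool --motion '[{"dx": 0,"dy": -0.4,"dz": 0,"twist": 0,"hand": -1},{"dx": 0,"dy": -0.3,"dz": 0,"twist": 0,"hand": -1},{"dx": 0,"dy": 0,"dz": 0,"twist": 0,"hand": -1}]'

```text
time_s: 38.2
tool_pos: [0.588, -0.0563, 0.1229]
ee_rot: [3.141, 0.001, 3.001]
wrist_force: [-0.9, 0.9, 5.9]
grip_width: 0.0138
```

Request:
drive_tool --motion '[{"dx": 0,"dy": -0.2,"dz": 0,"twist": 0,"hand": -1},{"dx": 0,"dy": 0,"dz": 0,"twist": 0,"hand": -1}]'

```text
time_s: 38.4
tool_pos: [0.588, -0.0564, 0.1228]
ee_rot: [3.138, 0.001, 3.0]
wrist_force: [0.3, 7.4, 5.1]
grip_width: 0.0142
```

The lid is against its stop: 7.4 N and no further travel. I release it, lift off and check.

Request:
drive_tool --motion '[{"dx": 0,"dy": 0,"dz": 0,"twist": 0,"hand": 0},{"dx": 0,"dy": 0,"dz": 0,"twist": 0,"hand": 0},{"dx": 0,"dy": 0,"dz": 0,"twist": 0,"hand": 0},{"dx": 0,"dy": 0,"dz": -3,"twist": 0,"hand": 0},{"dx": 0,"dy": 0,"dz": -5,"twist": 0,"hand": 0},{"dx": 0,"dy": 0,"dz": -5,"twist": 0,"hand": 0},{"dx": 0,"dy": 3,"dz": -3,"twist": 0,"hand": 0},{"dx": 0,"dy": 0,"dz": -1,"twist": 0,"hand": 0}]'

```text
time_s: 39.2
tool_pos: [0.5936, -0.0266, 0.2967]
ee_rot: [3.14, 0.007, 3.002]
wrist_force: [0.7, -0.7, 0.4]
grip_width: 0.0442
```

Request:
drive_tool --motion '[{"dx": 0,"dy": 0,"dz": 0,"twist": 0,"hand": 0},{"dx": 0,"dy": 0,"dz": 0,"twist": 0,"hand": 0},{"dx": 0,"dy": 0,"dz": 0,"twist": 0,"hand": 0}]'

```text
time_s: 39.5
tool_pos: [0.5901, -0.0287, 0.2888]
ee_rot: [-3.141, -0.005, 3.001]
wrist_force: [-0.0, 0.4, -0.8]
grip_width: 0.044
```

```bash
python3 look.py w12 pin_grip pin_collar lid_handle
python3 - <<'E'
from h import *
d=camera("side")
for l in["paddle_grip","pin_grip","jar_center","brush_grip","tin_center","lid"]:
    for r in spot_in("side",l)[:2]:
        W=w(d,r["location"]); print(l,round(r["score"],2),W.round(3),px(d,W).round())
E
```

```text
39.5 [ 0.5901 -0.0287  0.2888] [-3.141 -0.005  3.001] K [0.0032 0.028 ]
pin_grip 0.93 [ 0.4442 -0.083   0.1476] [-0.1337 -0.0461] [171.  24.]
pin_collar 0.79 [ 0.4418 -0.0769  0.1496] [-0.137  -0.0404] [177.  19.]
lid_handle 0.86 [ 0.5599 -0.0422  0.1091] [-0.0248  0.0104] [240. 143.]
paddle_grip 0.82 [0.214 0.32  0.021] [170. 144.]
paddle_grip 0.63 [0.532 0.377 0.025] [263. 128.]
pin_grip 0.56 [ 0.439 -0.09   0.14 ] [239. 211.]
jar_center 0.91 [ 0.721 -0.276  0.069] [362. 284.]
brush_grip 0.82 [0.363 0.155 0.021] [214. 177.]
tin_center 0.87 [0.725 0.248 0.068] [327. 140.]
tin_center 0.38 [0.483 0.361 0.016] [249. 134.]
lid 0.94 [ 0.583 -0.063  0.109] [295. 208.]
```

View pics/w12.png

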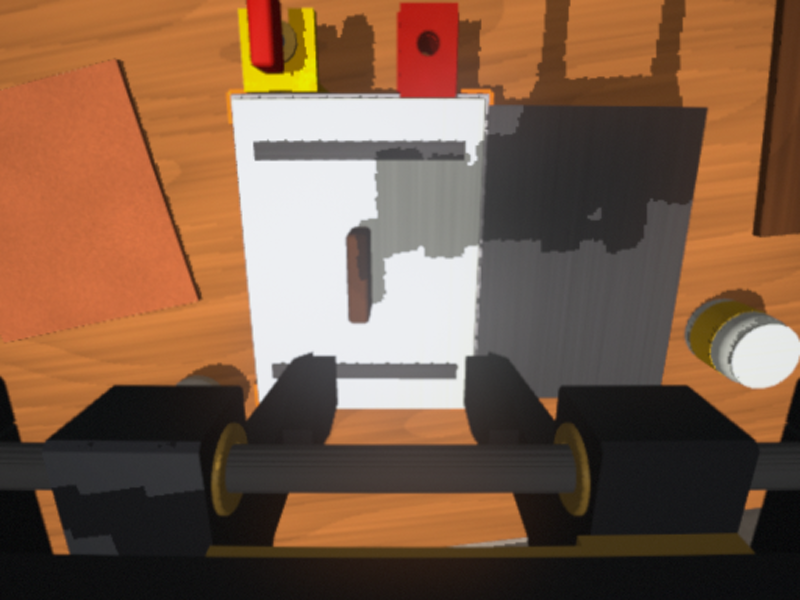

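The lid is shut with its edges where they were at the start, the slab is empty and the pin stands in the notch. The jar, brush and tin are in place.

```bash
python3 -c "
from workcell import *
print(hand_in())"
```

```text
the job is handed in; nothing more can be done
None
```

The kiln is loaded and the job is handed in at about 40 s of simulated time; hand-in gave no verdict.

**What I did**
- **Paddle:** I moved it from the runway to the tool board.
- **Pin:** I drew it and parked it in the side notch. At release the collar pressed the plate with about 11 N and the shank touched the closed end with about 3 N.
- **Lid and pucks:** I slid the lid open, stood the amber, green and red pucks on the chamber floor (there was no blue one), and slid the lid shut to its stop. At the stop it took 7.4 N and moved no further.

**Last checks**
- **Pucks:** all three stood flat and apart in the chamber before I closed the lid. The red one had been nudged a little but was still upright.
- **Final view:** the lid is shut, the slab is empty and the pin is in the notch. The gripper is well clear of everything.
- **Pin position:** the networks' estimates of it differed by a few millimetres (up to about 1 cm in y), so the contact forces at release are the firmer evidence that it is seated.
- **Paddle:** I saw it flat and within the board's edges just after placing it. At the end only the side camera network confirmed it, still over the board.
- **Bystanders:** the jar and brush read within 2–3 mm of their starting positions. The tin read about 10 mm off. I never went near it, so I put that down to network scatter, and it is well inside the 30 mm limit.

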